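# Lay oysters cup down in the display tray

## Task

Fill the shallow wooden tray: pick up the oyster standing in the small wooden rack and the one lying loose on the counter between the tray and the rack, and lay one in the middle of each free green pad, rounded cup side down and flat lid up, with the narrow beak pointing the same way as on the oyster already in the tray. Set them down gently rather than dropping them from a height, and leave that first oyster, the lemon, the bowl and the knife where they are.

Things in the scene. Friction and masses are not known exactly. Their poses are not given: they have to be found in the camera images.
- oyster_standing: to be laid in the tray; it starts upright in the rack, beak down, lip up, 98 mm tall. Rough teardrop shell 92 long, 54 wide, 26 thick (all mm); origin at mid-length. x points to the narrow beak (tip at +46, broad lip at -46); z out of the pale flat lid (face at z = 11; dark rounded cup to z = -15). Parallel sides 54 apart for x -34..10, z -2..8: grip here; beak end 20 wide, cup 34
- oyster_lying: to be laid in the tray; it starts cup down on the bare counter, turned any way. Same shape and axes as oyster_standing
- oyster_sample: the oyster already in the tray on pad_c, cup down, beak the right way; leave it. Same shape and axes as oyster_standing
- oyster_standing_beak (a point): the beak point of oyster_standing, 46 mm along its x and 3 mm along its z from its origin
- oyster_lying_beak (a point): the beak point of oyster_lying, likewise
- tray: fixed shallow pine tray 150 (x) by 304 (y) mm. Origin under its centre on the counter; its x is the way all beaks must point. Floor 8 mm above the counter, outer walls 8 thick and 22 high, two low dividers (6 thick, tops 14 mm above the counter) between three bays side by side along y, 96 mm apart
- pad_a: a free green pad, 86 by 64 by 3 mm, fixed on the tray floor in the middle of a bay; origin at the centre of its underside, axes as the tray's. Which bay varies
- pad_b: the other free green pad, same as pad_a
- pad_c: the green pad under oyster_sample, same as pad_a
- rack: fixed wooden rack 90 by 90 mm, origin under its centre on the counter. A slot 30 mm wide along its y between two walls (14 mm thick, tops 42 mm above the counter), slot floor at 6 mm; low end stops (tops at 26 mm). The standing oyster's flat lid faces the rack's +x, its width runs along the rack's y
- lemon: a yellow lemon standing on end, 56 across, 64 high; origin under its centre; not to be moved
- bowl: a small white bowl, 100 across, 45 high; origin under its centre; not to be moved
- knife: an oyster knife with a dark wooden handle, 155 long, lying down; origin under its guard, blade along x; not to be moved

How it is judged (in metres and radians):
At the end, for the whole second after the job is handed in: both oysters at rest, one each on pad_a and pad_b: origin within 22 mm of the pad centre in plan and under 26 mm above its origin, z within 0.25 rad of upright, x within 0.35 rad of tray x, beak at the tray's +x side; sample moved < 15 mm, lemon, bowl, knife < 30 mm (angle between each of oyster_standing, oyster_lying's own z axis and vertical below 0.25 rad and angle between the x axis of each of oyster_standing, oyster_lying and the x axis of tray, either way round below 0.35 rad and x of each of oyster_standing_beak, oyster_lying_beak in the frame of tray above 0.015 m and linear speed of each of oyster_standing, oyster_lying below 0.02 m/s and angular speed of each of oyster_standing, oyster_lying below 0.2 rad/s and (((horizontal distance between oyster_standing and pad_a below 0.022 m and z of oyster_standing in the frame of pad_a below 0.026 m) and (horizontal distance between oyster_lying and pad_b below 0.022 m and z of oyster_lying in the frame of pad_b below 0.026 m)) or ((horizontal distance between oyster_standing and pad_b below 0.022 m and z of oyster_standing in the frame of pad_b below 0.026 m) and (horizontal distance between oyster_lying and pad_a below 0.022 m and z of oyster_lying in the frame of pad_a below 0.026 m))) and distance of oyster_sample from where it was at the start of the episode below 0.015 m and distance of each of lemon, bowl, knife from where it was at the start of the episode below 0.03 m); the robot touches nothing.
It fails at once if oyster_standing is dropped: it falls free of everything with its origin more than 70 mm above the counter (height (world z) of oyster_standing above 0.07 m and contact force between oyster_standing and anything else below 0.01 N).
It fails at once if oyster_lying is dropped: it falls free of everything with its origin more than 70 mm above the counter (height (world z) of oyster_lying above 0.07 m and contact force between oyster_lying and anything else below 0.01 N).
It also fails if it takes over 59 s, if anything falls off the work surface, if the arm or the gripper's body presses on something with over 40 N, if the wrist force passes 120 N, or if a joint passes its speed limit or range.

## Robot

A 7-joint arm with a two-finger parallel gripper is mounted at the origin on the work surface. World frame = base frame: x ahead of the robot, y to its left, z up, the work surface at z = 0. Lengths are in mm, angles in rad, forces in N, time in s.
With the tool pointing down it reaches from about 425 to 975 mm from the base axis. Payload 16.7 kg.
Tool frame: the origin (TCP) lies at the very end of the fingers, on their centre line; the grasp point (between the pads) lies 19 mm behind it (bot.grip_point_offset is the distance from the TCP to the grasp point, in mm); x points along the fingers, y is the direction in which the jaws open and shut, and the axes are right-handed (so a half turn about x gives the same grasp; the last joint's range is limited). The gripper opens to 85 mm and grips with 20 to 120 N. Pads are 22 mm wide; open, the fingers measure 114 mm over their backs; the gripper's body (76 mm by 85 mm) begins 54 mm behind the grasp point. The pads swing forward as they close: fully open they stand 13 mm farther back than shut.
Start: joints at [1.046, 0.426, 0.074, 1.606, -0.034, 1.111, -0.067], TCP at [247.075, -628.116, 231.302] pointing down, gripper open.
Joint ranges: [-2.85, 2.85], [-0.5, 2.14], [-1.23, 1.37], [0.21, 2.46], [-1.02, 4.16], [0.16, 2.05], [-2.73, 2.73]. Speed limits (rad/s): [1.89, 1.89, 2.39, 2.39, 3.01, 3.01, 3.01].

## Interface

Orientations are given as a unit quaternion [w, x, y, z].
In Python, from rig import bot gives the robot as it stands. The module is installed in compiled form; this text tells all that it offers.
- The arm moves only by the tool move_arm, never from a script. Its argument "increments" is a list of rows, each an object of numbers: "tx", "ty", "tz": the shift along the tool's x, y, z in cm; "ax", "ay", "az": the turn, a rotation vector about the tool's x, y, z in rad; "jaw": the opening, from -1 (shut) to 1 (fully open). A call has 1 to 12 rows; each row shifts and turns the commanded pose from where the row before left it, along the tool's axes as they then stand; what a row does not reach is not made up. A row lasts 1/12 s, in which the tool goes at most 41.7 mm and 7.16 degrees, less where a joint would pass 70% of its speed; a pose out of reach is approached as far as the arm can. A call with a gripper value outside its range is refused whole. The fingers move at their own pace and stop on an object; "force" is the grip in N (left out, the last holds). Time passes only in rows, so rows that do not move let the fingers close. It gives the time, the measured TCP pose, the force and the opening at its end, in the units of the state.
- bot.get_obs(): the state, without advancing time (a new reading comes with each control period).
- bot.grab_frame(name): name is "scene" or "top" or "wrist"; returns (picture, depth): 480x640x3 uint8, blue, green, red; 480x640 float32, mm along the optical axis (not along the pixel's ray), 0 where there is no reading.
- bot.get_calibration(name): a dict with "vfov" (degrees; the focal length in pixels is half the picture's height over the tangent of half this angle, whatever the lens; pixels are square), "cx", "cy" (the principal point, pixels), "R" (3x3) and "t" (3): a world point X has camera coordinates R X + t. Camera axes: x right, y down, z forward; pixel columns grow to the right and rows downward; lengths in mm; the calibration is good to about 2 mm. A picture is of the moment at which its call begins: read the wrist's pose just before it. get_calibration takes no time and is no camera call; for the wrist camera it gives the pose at the moment of the call.
- bot.finish_job(): hands the job in, once; it reports no verdict.
Trained networks look in the newest picture that a camera, given by its name, has taken for a name from the list of things; names that differ only in an ending like _2 or _b are one class to them, and where a whole thing is asked for, a point or a joint stands for the part that bears it (a point fixed in the world has none). Each returns a list of dicts, best first, with "conf" (0 to 1); they miss things now and then, are a little off and sometimes report something else, mostly with a low value. They report only what shows in the picture. A call takes as long as a camera call.
- bot.look_for(camera, name): "xyz" ([x, y, z] in mm, in world coordinates, good to about 4 mm: the middle of the surface that is visible of it).
- bot.outline_of(camera, name): "region" (480x640 bool, what is visible of it).
The state is a dict: "time_s": time; "joint_positions": joint angles; "joint_vel": joint speeds; "tau": joint torques, N m; "position": TCP position; "tcp_rot": TCP orientation; "contact_force": force on the tool from outside, world axes, zero at the start; "torque": the same for the moment, N m; "grip_width": finger opening in mm.
Only numpy, scipy, OpenCV 4.12 (cv2) and the standard library are available. Lean on these libraries where they do the work, as an engineer would, in place of code of your own. Each camera call takes 0.05 s, during which the arm holds its last target. There are 200 camera calls.

## Working session

There is one attempt and no reset: what is moved stays moved. The work goes in short steps, Python scripts to look and compute and a tool call to move; the robot and the scene stay as the last step left them, time stands still between calls to the robot, and variables do not carry over. Pictures are saved under pics/ and viewed, about 8 in all and at most 12, crops included, and the job is handed in when it is done.

Besides the shell and the picture viewer there is one more tool, called after "Request:" as a command line: name --argument value ..., lists and objects as JSON in quotes. move_arm: Moves the arm, as the interface text tells. Its arguments: {"type":"object","properties":{"increments":{"type":"array"},"force":{"type":"number"}},"required":["increments"]}

```bash
mkdir -p pics
cat > h.py <<'E'
import numpy as np, cv2
from rig import bot
def px2w(cam,depth,cal=None):
    c=cal or bot.get_calibration(cam); f=240/np.tan(np.radians(c["vfov"])/2)
    v,u=np.mgrid[0:480,0:640]; d=depth
    P=np.stack([(u-c["cx"])/f*d,(v-c["cy"])/f*d,d],-1)
    return (P-np.array(c["t"]))@np.array(c["R"])
E
python3 - <<'E'
from h import *
for n in ("scene","top"):
    im,d=bot.grab_frame(n); cv2.imwrite(f"pics/{n}0.png",im); np.savez(f"{n}0.npz",im=im,d=d)
for t in ["oyster_standing","oyster_lying","oyster_sample","tray","pad_a","rack","lemon","bowl","knife","oyster_lying_beak"]:
    print(t,[(np.round(r["xyz"]).tolist(),round(r["conf"],2)) for r in bot.look_for("top",t)])
s=bot.get_obs(); print(s["time_s"],s["position"],s["tcp_rot"],s["grip_width"])
E
```

```text
oyster_standing [([524.0, -354.0, 86.0], 0.72), ([541.0, 198.0, 11.0], 0.66), ([532.0, 115.0, 12.0], 0.53)]
oyster_lying [([562.0, -77.0, 20.0], 0.76)]
oyster_sample [([510.0, 202.0, 34.0], 0.92)]
tray [([514.0, 211.0, 11.0], 0.67)]
pad_a [([503.0, 303.0, 12.0], 0.82), ([539.0, 199.0, 12.0], 0.5)]
rack [([519.0, -347.0, 7.0], 0.8), ([740.0, -64.0, 45.0], 0.69)]
lemon [([740.0, -65.0, 48.0], 0.8)]
bowl []
knife [([747.0, -189.0, 19.0], 0.83)]
oyster_lying_beak [([566.0, -79.0, 27.0], 0.86)]
0.6 [ 247.0671565  -628.10048439  231.30964562] [ 0.13167759  0.69474318  0.1317173  -0.69472547] 85.04856025410326
```

View pics/top0.png

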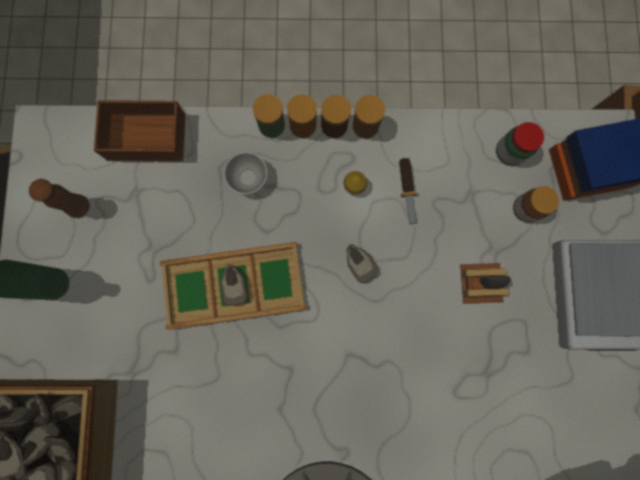

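View pics/scene0.png

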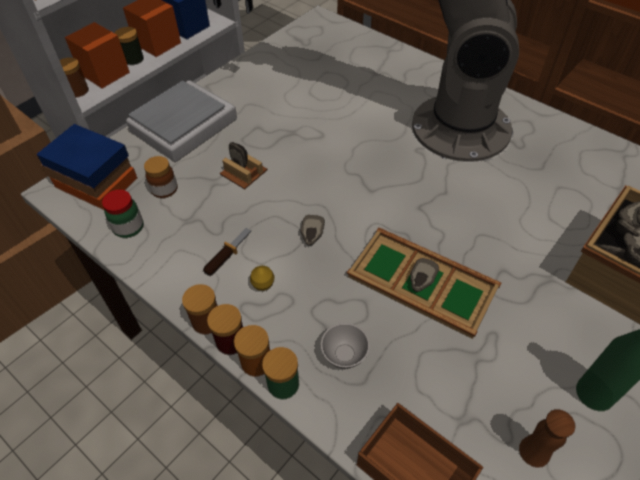

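Run:
```python
from h import *
z=np.load("top0.npz"); im,d=z["im"],z["d"]; W=px2w("top",d)
def rs(u0,u1,v0,v1): return cv2.resize(im[v0:v1,u0:u1],(400,300),interpolation=cv2.INTER_CUBIC)
a=np.vstack([np.hstack([rs(200,280,250,310),rs(320,400,233,293)]),np.hstack([rs(445,525,253,313),rs(220,280+20,150,210)])])
cv2.imwrite("pics/c.png",a)
g=(im[...,1].astype(int)-im[...,2]>30)&(im[...,1].astype(int)-im[...,0]>20)
n,l,st,ce=cv2.connectedComponentsWithStats(g.astype(np.uint8))
for i in range(1,n):
    if st[i,4]>200:
        p=W[l==i]; r=cv2.minAreaRect(p[:,:2].astype(np.float32)); print(ce[i],st[i,4],np.median(p,0),r)
def pca(m,name):
    p=W[m]; c=p.mean(0); r=cv2.minAreaRect(p[:,:2].astype(np.float32)); print(name,c,r,p[:,2].min(),p[:,2].max(),m.sum())
# lying by outline
for nm in ["oyster_lying","oyster_standing","oyster_sample","rack","tray","bowl"]:
    rr=bot.outline_of("top",nm)
    for r in rr[:3]:
        m=r["region"]&(W[...,2]>3)
        if m.sum()>20: pca(m,nm+" %.2f"%r["conf"])
# depth-based
for nm,(x0,x1,y0,y1,z0) in dict(lying=(490,640,-150,-10,8),stand=(470,580,-420,-290,55),rackwalls=(450,600,-430,-270,33)).items():
    m=(W[...,0]>x0)&(W[...,0]<x1)&(W[...,1]>y0)&(W[...,1]<y1)&(W[...,2]>z0); pca(m,nm)
    if nm=="lying":
        p=W[m][:,:2]; c=p.mean(0); u,s,vt=np.linalg.svd(p-c,full_matrices=False); q=(p-c)@vt.T
        print(vt, q.min(0),q.max(0)); 
        for a in np.arange(-50,50,10):
            k=(q[:,0]>=a)&(q[:,0]<a+10)
            if k.any(): print(a,q[k,1].min().round(),q[k,1].max().round())
```

```text
[275.37912673 279.04046858] 939 [530.54867006 116.63087183   9.75233815] ((503.46630859375, 99.43852233886719), (158.33299255371094, 82.89264678955078), 31.905776977539062)
[190.58004158 291.11226611] 962 [502.81964192 306.1435502   10.08478019] ((502.21661376953125, 182.0233917236328), (319.9094543457031, 85.5701675415039), 89.54615020751953)
oyster_lying 0.63 [563.49356917 -76.40439734  26.29748258] ((516.0663452148438, -52.8419189453125), (85.14606475830078, 169.743896484375), 64.21357727050781) 13.973115684593608 1073.8010037261888 785
oyster_standing 0.78 [ 522.06155338 -352.65039384   84.91606811] ((499.5618591308594, -180.26785278320312), (28.501861572265625, 412.7464294433594), 7.5932698249816895) 28.40786251089566 1073.8010037261888 334
oyster_sample 0.73 [511.59452024 205.23728862  36.33277487] ((475.4356689453125, 139.79067993164062), (223.0318603515625, 80.99540710449219), 61.671268463134766) 6.253733604436603 1073.8010037261888 822
oyster_sample 0.40 [774.15420836 188.22727451  26.64508134] ((628.5643920898438, 135.18661499023438), (396.8751220703125, 97.49300384521484),
[... 986 characters left out ...]
33.04993438720703) 12.967466035034787 28.79875734032162 804
[[-0.84929883 -0.5279124 ]
 [ 0.5279124  -0.84929883]] [-50.34977787 -27.09743846] [40.9143624  28.35062558]
-50 -11.0 12.0
-40 -15.0 18.0
-30 -21.0 24.0
-20 -27.0 27.0
-10 -26.0 28.0
0 -27.0 27.0
10 -26.0 28.0
20 -26.0 27.0
30 -24.0 24.0
40 1.0 10.0
stand [ 522.40730643 -354.89862281   85.34267905] ((522.2268676757812, -358.9378662109375), (51.558876037597656, 23.627521514892578), 88.74171447753906) 55.03920651926104 98.31105647375671 304
rackwalls [ 523.17472531 -352.53023517   56.21849847] ((524.0440063476562, -352.66656494140625), (58.218177795410156, 90.30598449707031), 2.739945650100708) 33.13432660143511 98.31105647375671 853
```

View pics/c.png

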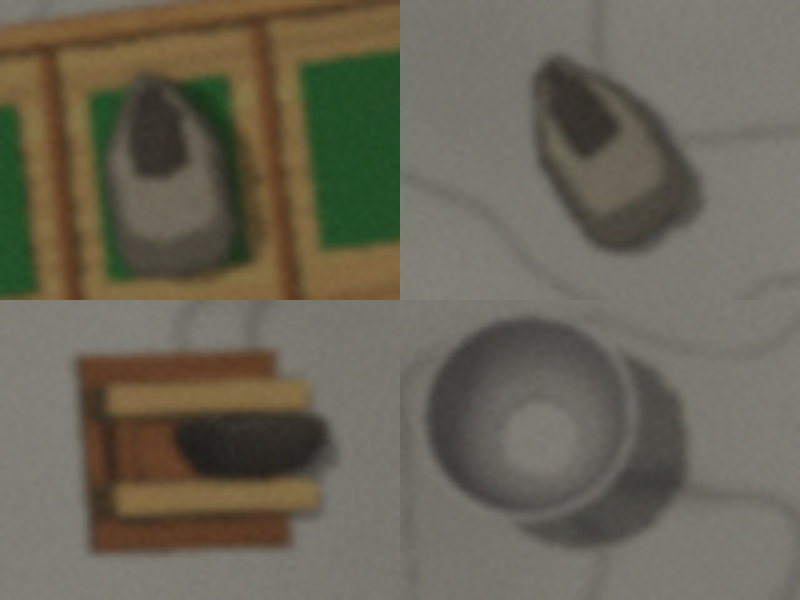

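```bash
cat >> h.py <<'E'
from scipy.spatial.transform import Rotation as Rn
def R_of(q): return Rn.from_quat(np.roll(q,-1)).as_matrix()
def tool(yaw,tilt=0,flip=1):
    """tool for an object whose x is at yaw; jaws along object y; tilt>0: tool points down and toward +x of object"""
    c,s=np.cos(yaw),np.sin(yaw); X=np.array([c,s,0]); Y=flip*np.array([-s,c,0])
    x=np.sin(tilt)*X-np.cos(tilt)*np.array([0,0,1]); return np.stack([x,Y,np.cross(x,Y)],1)
def plan(pos,R):
    s=bot.get_obs(); R0=R_of(s["tcp_rot"]); p=np.array(s["position"])
    rv=Rn.from_matrix(R0.T@R).as_rotvec(); d=np.array(pos)-p
    print("t",round(s["time_s"],2),"pos",p.round(1),"q",s["joint_positions"].round(2) if hasattr(s["joint_positions"],'round') else s["joint_positions"],"w",round(s["grip_width"],1),"F",np.round(s["contact_force"],1))
    print(" turn",rv.round(3),"shift before turn(cm)",(R0.T@d/10).round(2),"after turn",(R.T@d/10).round(2))
E
python3 - <<'E'
from h import *
R0=R_of(bot.get_obs()["tcp_rot"]);print(R0.round(3))
for f in (1,-1): plan([568,-74,180],tool(.556,0,f))
for f in (1,-1): plan([568,-74,180],tool(.145,0,f))
E
```

```text
[[ 0.     0.366 -0.931]
 [ 0.    -0.931 -0.366]
 [-1.    -0.    -0.   ]]
t 0.9 pos [ 247.1 -628.1  231.3] q [ 1.05  0.43  0.07  1.61 -0.03  1.11 -0.07] w 85.5 F [-0.4 -0.8  0.2]
 turn [2.96 0.   0.  ] shift before turn(cm) [  5.14 -39.82 -50.14] after turn [ 5.13 30.13 56.5 ]
t 0.9 pos [ 247.1 -628.1  231.3] q [ 1.05  0.43  0.07  1.61 -0.03  1.11 -0.07] w 85.5 F [-0.4 -0.8  0.2]
 turn [-0.181 -0.     0.   ] shift before turn(cm) [  5.14 -39.82 -50.14] after turn [  5.13 -30.13 -56.5 ]
t 0.9 pos [ 247.1 -628.1  231.3] q [ 1.05  0.43  0.07  1.61 -0.03  1.11 -0.07] w 85.5 F [-0.4 -0.8  0.2]
 turn [-2.912 -0.    -0.   ] shift before turn(cm) [  5.14 -39.82 -50.14] after turn [ 5.13 50.19 39.76]
t 0.9 pos [ 247.1 -628.1  231.3] q [ 1.05  0.43  0.07  1.61 -0.03  1.11 -0.07] w 85.5 F [-0.4 -0.8  0.2]
 turn [ 0.23 -0.    0.  ] shift before turn(cm) [  5.14 -39.82 -50.14] after turn [  5.13 -50.19 -39.76]
```

Request:
move_arm --increments '[{"ax": -0.09}, {"ax": -0.09}, {"ty": -1.5, "tz": -2.8}, {"ty": -1.5, "tz": -2.8}, {"ty": -1.5, "tz": -2.8}, {"ty": -1.5, "tz": -2.8}, {"ty": -1.5, "tz": -2.8}, {"ty": -1.5, "tz": -2.8}, {"ty": -1.5, "tz": -2.8}, {"ty": -1.5, "tz": -2.8}, {"ty": -1.5, "tz": -2.8}, {"ty": -1.5, "tz": -2.8}]'

```text
validation failed for argument at $.in...
```

Request:
move_arm --increments '[{"ty": -1.5, "tz": -2.8}, {"ty": -1.5, "tz": -2.8}, {"ty": -1.5, "tz": -2.8}, {"ty": -1.5, "tz": -2.8}, {"ty": -1.5, "tz": -2.8}, {"ty": -1.5, "tz": -2.8}, {"ty": -1.5, "tz": -2.8}, {"ty": -1.5, "tz": -2.8}, {"ty": -1.5, "tz": -2.8}, {"tx": 2.0}, {"tx": 3.0}, {}]'

```text
validation failed for argument at $.in...
```

```bash
cat >> h.py <<'E'
def wrist(name=None):
    cal=bot.get_calibration("wrist"); im,d=bot.grab_frame("wrist")
    if name: cv2.imwrite(f"pics/{name}.png",im)
    return im,d,px2w("wrist",d,cal)
def box(W,x0,x1,y0,y1,z0,z1): return (W[...,0]>x0)&(W[...,0]<x1)&(W[...,1]>y0)&(W[...,1]<y1)&(W[...,2]>z0)&(W[...,2]<z1)
E
python3 - <<'E'
from h import *
im,d,W=wrist("w1")
m=box(W,490,640,-150,0,8,40); p=W[m]; print(m.sum(),cv2.minAreaRect(p[:,:2].astype(np.float32)),np.percentile(p[:,2],[5,50,95]))
plan([568,-74,60],tool(.556,0,-1))
E
```

```text
Traceback (most recent call last):
IndexError: index -1 is out of bounds for axis 0 with size 0
```

View pics/w1.png

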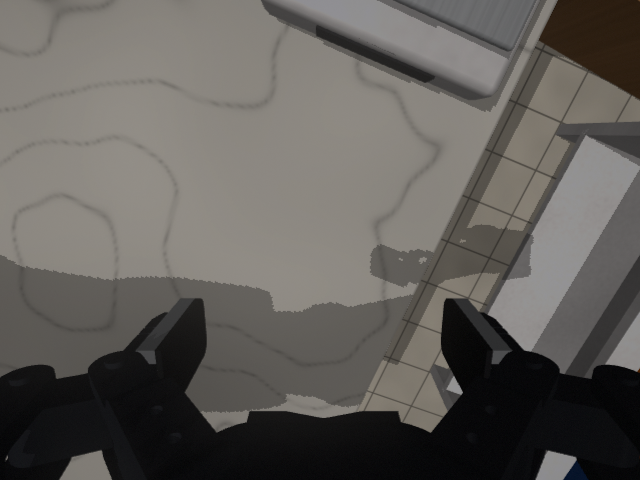

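The arm did not move, so the wrist picture shows only bare counter. The rows were probably refused because they need every key.

Request:
move_arm --increments '[{"tx": 0, "ty": 0, "tz": 0, "ax": -0.09, "ay": 0, "az": 0, "jaw": 1}, {"tx": 0, "ty": 0, "tz": 0, "ax": -0.09, "ay": 0, "az": 0, "jaw": 1}, {"tx": 0, "ty": -1.5, "tz": -2.8, "ax": 0, "ay": 0, "az": 0, "jaw": 1}, {"tx": 0, "ty": -1.5, "tz": -2.8, "ax": 0, "ay": 0, "az": 0, "jaw": 1}, {"tx": 0, "ty": -1.5, "tz": -2.8, "ax": 0, "ay": 0, "az": 0, "jaw": 1}, {"tx": 0, "ty": -1.5, "tz": -2.8, "ax": 0, "ay": 0, "az": 0, "jaw": 1}, {"tx": 0, "ty": -1.5, "tz": -2.8, "ax": 0, "ay": 0, "az": 0, "jaw": 1}, {"tx": 0, "ty": -1.5, "tz": -2.8, "ax": 0, "ay": 0, "az": 0, "jaw": 1}, {"tx": 0, "ty": -1.5, "tz": -2.8, "ax": 0, "ay": 0, "az": 0, "jaw": 1}, {"tx": 0, "ty": -1.5, "tz": -2.8, "ax": 0, "ay": 0, "az": 0, "jaw": 1}, {"tx": 0, "ty": -1.5, "tz": -2.8, "ax": 0, "ay": 0, "az": 0, "jaw": 1}, {"tx": 0, "ty": -1.5, "tz": -2.8, "ax": 0, "ay": 0, "az": 0, "jaw": 1}]'

```text
time_s: 1.95
position: [406.6, -351.7, 231.5]
tcp_rot: [0.194, 0.68, 0.194, -0.68]
contact_force: [0.7, -1.2, 0.6]
grip_width: 85.4
```

Request:
move_arm --increments '[{"tx": 0, "ty": -1.5, "tz": -2.8, "ax": 0, "ay": 0, "az": 0, "jaw": 1}, {"tx": 0, "ty": -1.5, "tz": -2.8, "ax": 0, "ay": 0, "az": 0, "jaw": 1}, {"tx": 0, "ty": -1.5, "tz": -2.8, "ax": 0, "ay": 0, "az": 0, "jaw": 1}, {"tx": 0, "ty": -1.5, "tz": -2.8, "ax": 0, "ay": 0, "az": 0, "jaw": 1}, {"tx": 0, "ty": -1.5, "tz": -2.8, "ax": 0, "ay": 0, "az": 0, "jaw": 1}, {"tx": 0, "ty": -1.5, "tz": -2.8, "ax": 0, "ay": 0, "az": 0, "jaw": 1}, {"tx": 0, "ty": -1.5, "tz": -2.8, "ax": 0, "ay": 0, "az": 0, "jaw": 1}, {"tx": 2.5, "ty": -1.5, "tz": -2.8, "ax": 0, "ay": 0, "az": 0, "jaw": 1}, {"tx": 2.5, "ty": -1.5, "tz": -2.8, "ax": 0, "ay": 0, "az": 0, "jaw": 1}, {"tx": 2, "ty": 0, "tz": 0, "ax": 0, "ay": 0, "az": 0, "jaw": 1}, {"tx": 0, "ty": 0, "tz": 0, "ax": 0, "ay": 0, "az": 0, "jaw": 1}]'

```text
time_s: 2.87
position: [547.8, -103.5, 157.7]
tcp_rot: [-0.194, -0.678, -0.196, 0.681]
contact_force: [-1.1, -1.0, -0.9]
grip_width: 85.1
```

Run:
```python
from h import *
im,d,W=wrist("w2")
m=box(W,490,640,-150,0,8,40); p=W[m]; print(m.sum())
if m.any(): print(cv2.minAreaRect(p[:,:2].astype(np.float32)),np.percentile(p[:,2],[5,50,95]))
plan([568,-74,60],tool(.556,0,-1))
```

```text
8117
((568.8292236328125, -73.86045837402344), (92.67758178710938, 55.16812515258789), 32.85749816894531) [21.21640454 24.17787176 26.66869162]
t 2.92 pos [ 548.2 -105.1  159.8] q [ 0.3   0.33 -0.28  1.92  0.11  0.91 -1.04] w 85.5 F [ 0.9 -1.  -0.2]
 turn [0.    0.003 0.002] shift before turn(cm) [ 9.98 -1.57 -3.35] after turn [ 9.98 -1.59 -3.32]
```

View pics/w2.png

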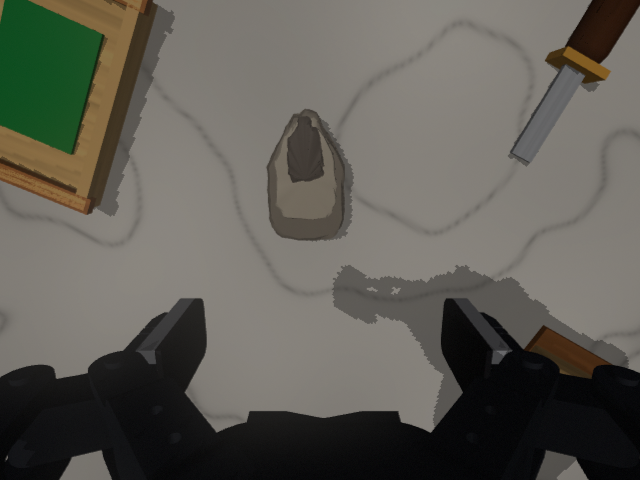

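Request:
move_arm --increments '[{"tx": 0, "ty": -1.5, "tz": -2.4, "ax": -0.018, "ay": 0, "az": 0, "jaw": 1}, {"tx": 3, "ty": 0, "tz": 0, "ax": 0, "ay": 0, "az": 0, "jaw": 1}, {"tx": 3, "ty": 0, "tz": 0, "ax": 0, "ay": 0, "az": 0, "jaw": 1}, {"tx": 3, "ty": 0, "tz": 0, "ax": 0, "ay": 0, "az": 0, "jaw": 0.8}, {"tx": 3, "ty": 0, "tz": 0, "ax": 0, "ay": 0, "az": 0, "jaw": 0.8}, {"tx": 2, "ty": 0, "tz": 0, "ax": 0, "ay": 0, "az": 0, "jaw": 0.8}, {"tx": 1, "ty": 0, "tz": 0, "ax": 0, "ay": 0, "az": 0, "jaw": 0.8}, {"tx": 0.5, "ty": 0, "tz": 0, "ax": 0, "ay": 0, "az": 0, "jaw": 0.8}, {"tx": 0, "ty": 0, "tz": 0, "ax": 0, "ay": 0, "az": 0, "jaw": 0.8}]'

```text
time_s: 3.67
position: [562.0, -81.0, 6.8]
tcp_rot: [0.2, 0.678, 0.199, -0.678]
contact_force: [-0.2, -0.1, 0.2]
grip_width: 77.0
```

Request:
move_arm --increments '[{"tx": 0, "ty": 0, "tz": 0, "ax": 0, "ay": 0, "az": 0, "jaw": 0.2}, {"tx": 0, "ty": 0, "tz": 0, "ax": 0, "ay": 0, "az": 0, "jaw": 0}, {"tx": 0, "ty": 0, "tz": 0, "ax": 0, "ay": 0, "az": 0, "jaw": 0}, {"tx": 0, "ty": 0, "tz": 0, "ax": 0, "ay": 0, "az": 0, "jaw": 0}, {"tx": 0, "ty": 0, "tz": 0, "ax": 0, "ay": 0, "az": 0, "jaw": 0}, {"tx": 0, "ty": 0, "tz": 0, "ax": 0, "ay": 0, "az": 0, "jaw": 0}]' --force 40

```text
time_s: 4.17
position: [562.7, -80.5, 8.2]
tcp_rot: [0.2, 0.679, 0.199, -0.678]
contact_force: [-1.9, -1.1, 9.5]
grip_width: 53.0
```

Request:
move_arm --increments '[{"tx": -1, "ty": 0, "tz": 0, "ax": 0, "ay": 0, "az": 0, "jaw": 0}, {"tx": -2, "ty": 0, "tz": 0, "ax": 0, "ay": 0, "az": 0, "jaw": 0}, {"tx": -3, "ty": 0, "tz": 0, "ax": 0, "ay": 0, "az": 0, "jaw": 0}, {"tx": -3, "ty": 0, "tz": 0, "ax": 0, "ay": 0, "az": 0, "jaw": 0}, {"tx": -2, "ty": 0, "tz": 0, "ax": 0, "ay": 0, "az": 0, "jaw": 0}, {"tx": 0, "ty": 0, "tz": 0, "ax": 0.11, "ay": 0, "az": 0, "jaw": 0}, {"tx": 0, "ty": 0, "tz": 0, "ax": 0.11, "ay": 0, "az": 0, "jaw": 0}, {"tx": 0, "ty": 0, "tz": 0, "ax": 0.11, "ay": 0, "az": 0, "jaw": 0}, {"tx": 0, "ty": 0, "tz": 0, "ax": 0.1, "ay": 0, "az": 0, "jaw": 0}, {"tx": 0, "ty": 0, "tz": 0, "ax": 0, "ay": 0, "az": 0, "jaw": 0}]'

```text
time_s: 5.0
position: [562.0, -80.2, 117.8]
tcp_rot: [0.049, 0.706, 0.049, -0.705]
contact_force: [-0.5, 0.2, -0.8]
grip_width: 52.9
```

Run:
```python
from h import *
plan([494.2,304.8,60],tool(.145,0,-1))
```

```text
t 5.0 pos [562.  -80.2 117.8] q [ 0.18  0.39 -0.19  1.94  0.1   0.82 -1.49] w 52.9 F [-0.5  0.2 -0.8]
 turn [-0.007 -0.002 -0.   ] shift before turn(cm) [  5.77 -39.06   1.44] after turn [  5.78 -39.07   1.14]
```

Request:
move_arm --increments '[{"tx": 0, "ty": -2, "tz": 0.1, "ax": 0, "ay": 0, "az": 0, "jaw": 0}, {"tx": 0, "ty": -3.5, "tz": 0.1, "ax": 0, "ay": 0, "az": 0, "jaw": 0}, {"tx": 0, "ty": -3.5, "tz": 0.1, "ax": 0, "ay": 0, "az": 0, "jaw": 0}, {"tx": 0, "ty": -3.5, "tz": 0.1, "ax": 0, "ay": 0, "az": 0, "jaw": 0}, {"tx": 0, "ty": -3.5, "tz": 0.1, "ax": 0, "ay": 0, "az": 0, "jaw": 0}, {"tx": 0, "ty": -3.5, "tz": 0.1, "ax": 0, "ay": 0, "az": 0, "jaw": 0}, {"tx": 0, "ty": -3.5, "tz": 0.1, "ax": 0, "ay": 0, "az": 0, "jaw": 0}, {"tx": 0, "ty": -3.5, "tz": 0.1, "ax": 0, "ay": 0, "az": 0, "jaw": 0}, {"tx": 0, "ty": -3.5, "tz": 0.1, "ax": 0, "ay": 0, "az": 0, "jaw": 0}, {"tx": 0, "ty": -3.5, "tz": 0.1, "ax": 0, "ay": 0, "az": 0, "jaw": 0}, {"tx": 0, "ty": -3.5, "tz": 0.1, "ax": 0, "ay": 0, "az": 0, "jaw": 0}, {"tx": 0, "ty": -2, "tz": 0, "ax": 0, "ay": 0, "az": 0, "jaw": 0}]'

```text
time_s: 6.0
position: [494.0, 308.6, 117.6]
tcp_rot: [0.052, 0.705, 0.054, -0.705]
contact_force: [0.3, 0.5, -1.1]
grip_width: 53.1
```

Request:
move_arm --increments '[{"tx": 2, "ty": 0, "tz": 0, "ax": 0, "ay": 0, "az": 0, "jaw": 0}, {"tx": 2, "ty": 0, "tz": 0, "ax": 0, "ay": 0, "az": 0, "jaw": 0}, {"tx": 0, "ty": 0, "tz": 0, "ax": 0, "ay": 0, "az": 0, "jaw": 0}, {"tx": 0, "ty": 0, "tz": 0, "ax": 0, "ay": 0, "az": 0, "jaw": 0}]'

```text
time_s: 6.33
position: [494.9, 303.9, 76.5]
tcp_rot: [-0.052, -0.705, -0.051, 0.706]
contact_force: [1.0, 0.0, 0.1]
grip_width: 53.0
```

Run:
```python
from h import *
plan([494.2,304.8,20],tool(.145,0,-1))
im,d,W=wrist("w3")
g=(im[...,1].astype(int)-im[...,2]>30)&(im[...,1].astype(int)-im[...,0]>20)&(W[...,2]<40)
n,l,st,ce=cv2.connectedComponentsWithStats(g.astype(np.uint8))
for i in range(1,n):
    if st[i,4]>800: p=W[l==i]; print(ce[i],st[i,4],np.median(p,0),cv2.minAreaRect(p[:,:2].astype(np.float32)))
```

```text
t 6.33 pos [494.9 303.9  76.5] q [-0.43  0.47 -0.29  1.93  0.19  0.76 -2.25] w 53.0 F [1.  0.  0.1]
 turn [ 0.     0.001 -0.001] shift before turn(cm) [ 5.65 -0.1   0.05] after turn [ 5.65 -0.1   0.06]
[318.01570224 182.78075022] 3439 [535.05499884 322.91237237  11.12025448] ((525.5615234375, 309.304443359375), (39.80503845214844, 63.83381652832031), 8.468056678771973)
[458.4997042  223.06901992] 5071 [527.39708505 234.26478666  11.10150143] ((514.22021484375, 227.4681396484375), (86.3956069946289, 32.08432388305664), 7.645605087280273)
[624.29866093 249.41128647] 4182 [518.35930088 141.1191638   10.99691946] ((527.4270629882812, 137.4822998046875), (86.45228576660156, 23.708179473876953), 9.357370376586914)
```

View pics/w3.png

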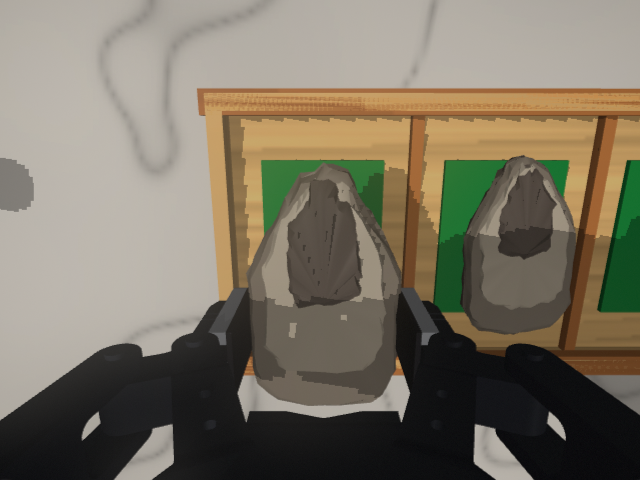

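Request:
move_arm --increments '[{"tx": 2, "ty": -0.1, "tz": 0, "ax": 0, "ay": 0, "az": 0, "jaw": 0}, {"tx": 1.5, "ty": 0, "tz": 0, "ax": 0, "ay": 0, "az": 0, "jaw": 0}, {"tx": 1, "ty": 0, "tz": 0, "ax": 0, "ay": 0, "az": 0, "jaw": 0}, {"tx": 0.6, "ty": 0, "tz": 0, "ax": 0, "ay": 0, "az": 0, "jaw": 0}, {"tx": 0.3, "ty": 0, "tz": 0, "ax": 0, "ay": 0, "az": 0, "jaw": 0}, {"tx": 0.2, "ty": 0, "tz": 0, "ax": 0, "ay": 0, "az": 0, "jaw": 0}, {"tx": 0, "ty": 0, "tz": 0, "ax": 0, "ay": 0, "az": 0, "jaw": 0}]'

```text
time_s: 6.97
position: [495.4, 305.3, 20.7]
tcp_rot: [0.05, 0.705, 0.051, -0.705]
contact_force: [1.1, -0.6, -0.9]
grip_width: 52.9
```

Request:
move_arm --increments '[{"tx": 0.1, "ty": 0, "tz": 0, "ax": 0, "ay": 0, "az": 0, "jaw": 0}, {"tx": 0.1, "ty": 0, "tz": 0, "ax": 0, "ay": 0, "az": 0, "jaw": 0}, {"tx": 0, "ty": 0, "tz": 0, "ax": 0, "ay": 0, "az": 0, "jaw": 0.3}, {"tx": 0, "ty": 0, "tz": 0, "ax": 0, "ay": 0, "az": 0, "jaw": 0.42}, {"tx": 0, "ty": 0, "tz": 0, "ax": 0, "ay": 0, "az": 0, "jaw": 0.42}, {"tx": -0.5, "ty": 0, "tz": 0, "ax": 0, "ay": 0, "az": 0, "jaw": 0.42}, {"tx": -2, "ty": 0, "tz": 0, "ax": 0, "ay": 0, "az": 0, "jaw": 0.42}, {"tx": -3, "ty": 0, "tz": 0, "ax": 0, "ay": 0, "az": 0, "jaw": 0.6}, {"tx": -4, "ty": 0, "tz": 0, "ax": 0, "ay": 0, "az": 0, "jaw": 0.8}, {"tx": -4, "ty": 0, "tz": 0, "ax": 0, "ay": 0, "az": 0, "jaw": 1}, {"tx": -4, "ty": 0, "tz": 0, "ax": 0, "ay": 0, "az": 0, "jaw": 1}]'

```text
time_s: 7.88
position: [494.7, 305.0, 195.6]
tcp_rot: [-0.05, -0.705, -0.051, 0.705]
contact_force: [0.1, 0.2, -0.2]
grip_width: 85.5
```

Run:
```python
from h import *
im,d,W=wrist("w4")
m=box(W,430,580,268,352,18,60); p=W[m]; print(m.sum(),cv2.minAreaRect(p[:,:2].astype(np.float32)),np.percentile(p[:,2],[5,50,95]))
z=np.load("top0.npz"); T=px2w("top",z["d"])
# rack: fits
m=box(T,450,600,-430,-270,35,47); p=T[m]; print("walls",cv2.minAreaRect(p[:,:2].astype(np.float32)))
m=box(T,450,600,-430,-270,70,100); p=T[m]; print("stand",cv2.minAreaRect(p[:,:2].astype(np.float32)),p[:,2].max())
plan([540,-350,220],tool(0.048,0,-1))
```

```text
9281 ((504.9999694824219, 310.02001953125), (83.94476318359375, 149.98948669433594), 89.98914337158203) [21.21658757 34.23643438 37.38566099]
walls ((524.0440063476562, -352.66656494140625), (58.218177795410156, 90.30598449707031), 2.739945650100708)
stand ((522.2268676757812, -358.9378662109375), (51.558876037597656, 23.627521514892578), 88.74171447753906) 98.31105647375671
t 7.93 pos [497.4 307.2 203.7] q [-0.4   0.32 -0.32  1.83  0.12  1.   -2.2 ] w 85.3 F [2.3 2.6 8.5]
 turn [ 0.095 -0.008  0.005] shift before turn(cm) [-1.95 65.65  5.13] after turn [-1.63 65.85 -1.1 ]
```

Request:
move_arm --increments '[{"tx": 0, "ty": 0, "tz": 0, "ax": 0.095, "ay": 0, "az": 0, "jaw": 1}, {"tx": -0.2, "ty": 2.5, "tz": -0.2, "ax": 0, "ay": 0, "az": 0, "jaw": 1}, {"tx": -0.2, "ty": 3.5, "tz": -0.2, "ax": 0, "ay": 0, "az": 0, "jaw": 1}, {"tx": -0.2, "ty": 3.5, "tz": -0.2, "ax": 0, "ay": 0, "az": 0, "jaw": 1}, {"tx": -0.2, "ty": 3.5, "tz": -0.2, "ax": 0, "ay": 0, "az": 0, "jaw": 1}, {"tx": -0.2, "ty": 3.5, "tz": -0.2, "ax": 0, "ay": 0, "az": 0, "jaw": 1}, {"tx": -0.2, "ty": 3.5, "tz": -0.2, "ax": 0, "ay": 0, "az": 0, "jaw": 1}, {"tx": -0.2, "ty": 3.5, "tz": -0.2, "ax": 0, "ay": 0, "az": 0, "jaw": 1}, {"tx": -0.2, "ty": 3.5, "tz": -0.2, "ax": 0, "ay": 0, "az": 0, "jaw": 1}, {"tx": 0, "ty": 3.5, "tz": -0.2, "ax": 0, "ay": 0, "az": 0, "jaw": 1}, {"tx": 0, "ty": 3.5, "tz": -0.2, "ax": 0, "ay": 0, "az": 0, "jaw": 1}, {"tx": 0, "ty": 3.5, "tz": -0.2, "ax": 0, "ay": 0, "az": 0, "jaw": 1}]'

```text
time_s: 8.93
position: [534.9, -70.0, 209.9]
tcp_rot: [0.017, 0.707, 0.017, -0.707]
contact_force: [1.3, -0.9, -0.2]
grip_width: 85.3
```

Request:
move_arm --increments '[{"tx": 0, "ty": 3.5, "tz": -0.2, "ax": 0, "ay": 0, "az": 0, "jaw": 1}, {"tx": 0, "ty": 3.5, "tz": -0.2, "ax": 0, "ay": 0, "az": 0, "jaw": 1}, {"tx": 0, "ty": 3.5, "tz": -0.2, "ax": 0, "ay": 0, "az": 0, "jaw": 1}, {"tx": 0, "ty": 3.5, "tz": -0.2, "ax": 0, "ay": 0, "az": 0, "jaw": 1}, {"tx": 0, "ty": 3.5, "tz": -0.2, "ax": 0, "ay": 0, "az": 0, "jaw": 1}, {"tx": 0, "ty": 3.5, "tz": -0.2, "ax": 0, "ay": 0, "az": 0, "jaw": 1}, {"tx": 0, "ty": 3.5, "tz": -0.2, "ax": 0, "ay": 0, "az": 0, "jaw": 1}, {"tx": 0, "ty": 3.3, "tz": -0.2, "ax": 0, "ay": 0, "az": 0, "jaw": 1}, {"tx": 0, "ty": 0, "tz": 0, "ax": 0, "ay": 0, "az": 0, "jaw": 1}]'

```text
time_s: 9.68
position: [562.9, -352.4, 209.3]
tcp_rot: [-0.016, -0.707, -0.014, 0.707]
contact_force: [-1.3, 0.4, 0.2]
grip_width: 85.2
```

Run:
```python
from h import *
im,d,W=wrist()
m=box(W,450,600,-430,-270,35,47); p=W[m]; print("walls",m.sum(), m.any() and cv2.minAreaRect(p[:,:2].astype(np.float32)))
m=box(W,450,600,-430,-270,75,105); p=W[m]; print("stand",m.sum(), m.any() and cv2.minAreaRect(p[:,:2].astype(np.float32)))
for t in (0,-.7,-.6):
    R=tool(.048,t,-1); plan(np.array([527,-358,72])-108*R[:,0],R)
```

```text
walls 2954 ((524.3855590820312, -353.2650146484375), (58.04597473144531, 90.04118347167969), 2.293107032775879)
stand 2109 ((524.2129516601562, -361.42718505859375), (23.500478744506836, 54.970149993896484), 2.858642339706421)
t 9.73 pos [ 563.2 -349.1  209.1] q [ 0.44  0.42  0.02  1.66 -0.01  1.06 -1.06] w 85.0 F [-0.2  1.5 -0.3]
 turn [-0.005  0.001 -0.001] shift before turn(cm) [2.92 0.73 3.66] after turn [2.91 0.72 3.66]
t 9.73 pos [ 563.2 -349.1  209.1] q [ 0.44  0.42  0.02  1.66 -0.01  1.06 -1.06] w 85.0 F [-0.2  1.5 -0.3]
 turn [-0.005 -0.699  0.001] shift before turn(cm) [ 5.45  0.7  -3.3 ] after turn [ 2.05  0.72 -6.03]
t 9.73 pos [ 563.2 -349.1  209.1] q [ 0.44  0.42  0.02  1.66 -0.01  1.06 -1.06] w 85.0 F [-0.2  1.5 -0.3]
 turn [-0.005 -0.599  0.001] shift before turn(cm) [ 4.8   0.7  -2.44] after turn [ 2.59  0.72 -4.72]
```

Request:
move_arm --increments '[{"tx": 0, "ty": 1, "tz": 0, "ax": 0, "ay": -0.1, "az": 0, "jaw": 1}, {"tx": 0, "ty": 0, "tz": 0, "ax": 0, "ay": -0.1, "az": 0, "jaw": 1}, {"tx": 0, "ty": 0, "tz": 0, "ax": 0, "ay": -0.1, "az": 0, "jaw": 1}, {"tx": 0, "ty": 0, "tz": 0, "ax": 0, "ay": -0.1, "az": 0, "jaw": 1}, {"tx": 0, "ty": 0, "tz": 0, "ax": 0, "ay": -0.1, "az": 0, "jaw": 1}, {"tx": 0, "ty": 0, "tz": 0, "ax": 0, "ay": -0.1, "az": 0, "jaw": 1}, {"tx": 0, "ty": 0, "tz": 0, "ax": 0, "ay": -0.1, "az": 0, "jaw": 1}, {"tx": 0, "ty": 0, "tz": -2, "ax": 0, "ay": 0, "az": 0, "jaw": 1}, {"tx": 0, "ty": 0, "tz": -2, "ax": 0, "ay": 0, "az": 0, "jaw": 1}, {"tx": 0, "ty": 0, "tz": -2, "ax": 0, "ay": 0, "az": 0, "jaw": 1}, {"tx": 0, "ty": 0, "tz": 0, "ax": 0, "ay": 0, "az": 0, "jaw": 1}]'

```text
time_s: 10.65
position: [612.2, -350.4, 167.0]
tcp_rot: [-0.022, -0.42, -0.012, 0.907]
contact_force: [0.0, 1.0, -0.6]
grip_width: 85.3
```

Run:
```python
from h import *
im,d,W=wrist("w5")
m=box(W,450,600,-430,-270,60,90); p=W[m]; print("stand",m.sum(), m.any() and (cv2.minAreaRect(p[:,:2].astype(np.float32)),np.median(p,0)))
R=tool(.046,-.7,-1); plan(np.array([527,-361.4,72])+12*R[:,0],R)
```

```text
stand 2850 (((532.2574462890625, -361.23504638671875), (54.70568084716797, 11.95106315612793), 87.973388671875), array([ 534.58587834, -360.64469003,   76.0801438 ]))
t 10.7 pos [ 611.2 -351.2  168.5] q [ 0.26  0.92  0.11  1.06  0.18  1.81 -1.17] w 85.7 F [-1.  -0.5  1.1]
 turn [ 0.004  0.002 -0.001] shift before turn(cm) [14.04  0.62  0.23] after turn [14.03  0.63  0.25]
```

View pics/w5.png

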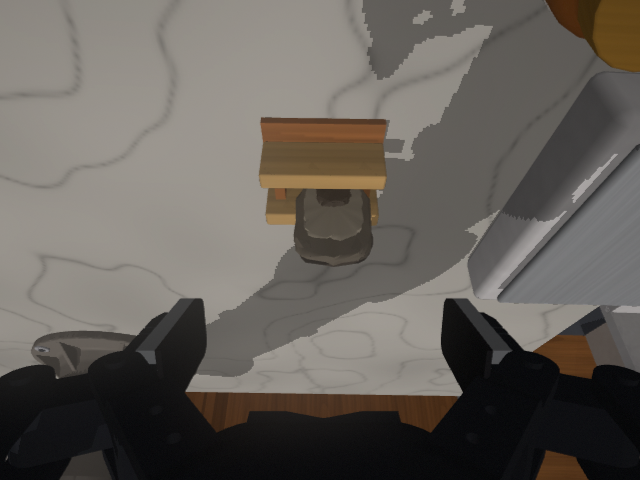

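Request:
move_arm --increments '[{"tx": 1, "ty": 0.3, "tz": 0.1, "ax": 0, "ay": 0, "az": 0, "jaw": 1}, {"tx": 2.5, "ty": 0.3, "tz": 0.1, "ax": 0, "ay": 0, "az": 0, "jaw": 1}, {"tx": 2.5, "ty": 0, "tz": 0, "ax": 0, "ay": 0, "az": 0, "jaw": 1}, {"tx": 2.5, "ty": 0, "tz": 0, "ax": 0, "ay": 0, "az": 0, "jaw": 1}, {"tx": 2.5, "ty": 0, "tz": 0, "ax": 0, "ay": 0, "az": 0, "jaw": 1}, {"tx": 1.5, "ty": 0, "tz": 0, "ax": 0, "ay": 0, "az": 0, "jaw": 1}, {"tx": 0.7, "ty": 0, "tz": 0, "ax": 0, "ay": 0, "az": 0, "jaw": 1}, {"tx": 0, "ty": 0, "tz": 0, "ax": 0, "ay": 0, "az": 0, "jaw": 1}]'

```text
time_s: 11.37
position: [522.7, -363.5, 71.2]
tcp_rot: [-0.021, -0.421, -0.01, 0.907]
contact_force: [-0.1, 0.5, -0.3]
grip_width: 85.7
```

Run:
```python
from h import *
R=tool(.046,-.7,-1); plan(np.array([526.8,-361.4,72])+4*R[:,0],R)
```

```text
t 11.37 pos [ 522.7 -363.5   71.2] q [ 0.3   0.89  0.11  1.35  0.2   1.55 -1.2 ] w 85.7 F [-0.1  0.5 -0.3]
 turn [ 0.001  0.001 -0.   ] shift before turn(cm) [ 0.07 -0.19 -0.27] after turn [ 0.07 -0.19 -0.27]
```

Request:
move_arm --increments '[{"tx": 0.1, "ty": -0.2, "tz": -0.2, "ax": 0, "ay": 0, "az": 0, "jaw": 0.6}, {"tx": 0, "ty": 0, "tz": 0, "ax": 0, "ay": 0, "az": 0, "jaw": 0.3}, {"tx": 0, "ty": 0, "tz": 0, "ax": 0, "ay": 0, "az": 0, "jaw": 0}, {"tx": 0, "ty": 0, "tz": 0, "ax": 0, "ay": 0, "az": 0, "jaw": 0}, {"tx": 0, "ty": 0, "tz": 0, "ax": 0, "ay": 0, "az": 0, "jaw": 0}, {"tx": 0, "ty": 0, "tz": 0, "ax": 0, "ay": 0, "az": 0, "jaw": 0}]' --force 60

```text
time_s: 11.87
position: [526.2, -360.9, 70.0]
tcp_rot: [-0.022, -0.422, -0.01, 0.906]
contact_force: [0.3, 2.9, 7.0]
grip_width: 52.0
```

Request:
move_arm --increments '[{"tx": -0.38, "ty": 0, "tz": 0.32, "ax": 0, "ay": 0, "az": 0, "jaw": 0}, {"tx": -0.76, "ty": 0, "tz": 0.64, "ax": 0, "ay": 0, "az": 0, "jaw": 0}, {"tx": -1.53, "ty": 0, "tz": 1.28, "ax": 0, "ay": 0, "az": 0, "jaw": 0}, {"tx": -1.91, "ty": 0, "tz": 1.6, "ax": 0, "ay": 0, "az": 0, "jaw": 0}, {"tx": -1.91, "ty": 0, "tz": 1.6, "ax": 0, "ay": 0, "az": 0, "jaw": 0}, {"tx": -1.91, "ty": 0, "tz": 1.6, "ax": 0, "ay": 0, "az": 0, "jaw": 0}, {"tx": -1.91, "ty": 0, "tz": 1.6, "ax": 0, "ay": 0, "az": 0, "jaw": 0}, {"tx": 0, "ty": 0, "tz": 0, "ax": 0, "ay": 0, "az": 0, "jaw": 0}]'

```text
time_s: 12.53
position: [527.2, -362.1, 209.4]
tcp_rot: [-0.022, -0.425, -0.009, 0.905]
contact_force: [-0.3, -0.4, -0.1]
grip_width: 52.1
```

Run:
```python
from h import *
R=tool(.145,0.,-1); plan([500,117,200],R)
R=tool(.145,.87,-1); plan([500,117,200],R)
im,d,W=wrist("w6")
```

```text
t 12.53 pos [ 527.2 -362.1  209.4] q [ 0.29  0.75  0.12  1.29  0.21  1.74 -1.15] w 52.1 F [-0.3 -0.4 -0.1]
 turn [-0.095  0.693  0.03 ] shift before turn(cm) [  0.88 -47.98  -0.16] after turn [  0.94 -47.8   -4.23]
t 12.53 pos [ 527.2 -362.1  209.4] q [ 0.29  0.75  0.12  1.29  0.21  1.74 -1.15] w 52.1 F [-0.3 -0.4 -0.1]
 turn [-0.107  1.562 -0.013] shift before turn(cm) [  0.88 -47.98  -0.16] after turn [  3.85 -47.8   -2.01]
```

View pics/w6.png

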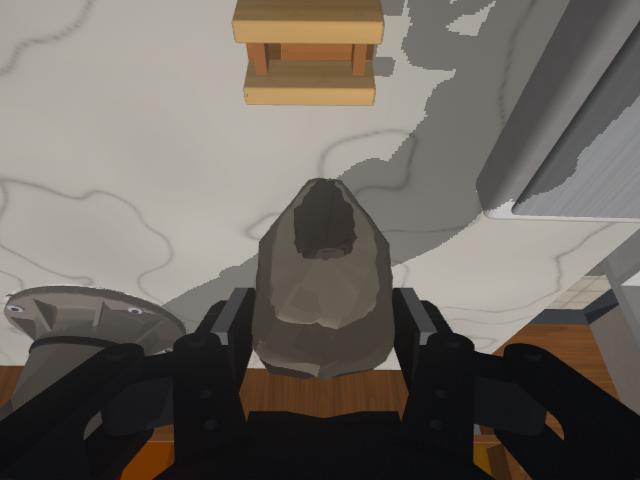

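Request:
move_arm --increments '[{"tx": 0, "ty": -2, "tz": 0, "ax": 0, "ay": 0.1, "az": 0, "jaw": 0}, {"tx": 0, "ty": -3.3, "tz": 0, "ax": 0, "ay": 0.1, "az": 0, "jaw": 0}, {"tx": 0, "ty": -3.3, "tz": 0, "ax": 0, "ay": 0.1, "az": 0, "jaw": 0}, {"tx": 0, "ty": -3.3, "tz": 0, "ax": 0, "ay": 0.1, "az": 0, "jaw": 0}, {"tx": 0, "ty": -3.3, "tz": 0, "ax": 0, "ay": 0.1, "az": 0, "jaw": 0}, {"tx": 0, "ty": -3.3, "tz": 0, "ax": 0, "ay": 0.1, "az": 0, "jaw": 0}, {"tx": 0, "ty": -3.3, "tz": 0, "ax": 0, "ay": 0.1, "az": 0, "jaw": 0}, {"tx": 0, "ty": -3.3, "tz": 0, "ax": -0.1, "ay": 0, "az": 0, "jaw": 0}, {"tx": 0, "ty": -3.3, "tz": 0, "ax": 0, "ay": 0, "az": 0, "jaw": 0}, {"tx": 0, "ty": -3.3, "tz": 0, "ax": 0, "ay": 0, "az": 0, "jaw": 0}, {"tx": 0, "ty": -3.3, "tz": 0, "ax": 0, "ay": 0, "az": 0, "jaw": 0}, {"tx": 0, "ty": -3.3, "tz": 0, "ax": 0, "ay": 0, "az": 0, "jaw": 0}]'

```text
time_s: 13.58
position: [493.5, 21.6, 203.7]
tcp_rot: [0.052, 0.705, 0.052, -0.705]
contact_force: [0.9, -0.2, -0.7]
grip_width: 52.2
```

Run:
```python
from h import *
R=tool(.145,0.87,-1); plan([500,113,180],R)
R=tool(.145,0,-1); plan([500,113,180],R)
```

```text
t 13.58 pos [493.5  21.6 203.7] q [-0.02  0.17 -0.17  2.02  0.03  0.95 -1.63] w 52.2 F [ 0.9 -0.2 -0.7]
 turn [0.002 0.87  0.001] shift before turn(cm) [ 2.37 -8.95 -1.99] after turn [ 3.03 -8.95  0.55]
t 13.58 pos [493.5  21.6 203.7] q [-0.02  0.17 -0.17  2.02  0.03  0.95 -1.63] w 52.2 F [ 0.9 -0.2 -0.7]
 turn [ 0.003 -0.    -0.   ] shift before turn(cm) [ 2.37 -8.95 -1.99] after turn [ 2.37 -8.95 -1.97]
```

Request:
move_arm --increments '[{"tx": 0, "ty": -2, "tz": -0.5, "ax": 0, "ay": 0, "az": 0, "jaw": 0}, {"tx": 0, "ty": -3, "tz": -0.5, "ax": 0, "ay": 0, "az": 0, "jaw": 0}, {"tx": 0, "ty": -3, "tz": -0.5, "ax": 0, "ay": 0, "az": 0, "jaw": 0}, {"tx": 0, "ty": -1, "tz": -0.5, "ax": 0, "ay": 0.1, "az": 0, "jaw": 0}, {"tx": 0, "ty": 0, "tz": 0, "ax": 0, "ay": 0.1, "az": 0, "jaw": 0}, {"tx": 0, "ty": 0, "tz": 0, "ax": 0, "ay": 0.1, "az": 0, "jaw": 0}, {"tx": 0, "ty": 0, "tz": 0, "ax": 0, "ay": 0.1, "az": 0, "jaw": 0}, {"tx": 0, "ty": 0, "tz": 0, "ax": 0, "ay": 0.1, "az": 0, "jaw": 0}, {"tx": 0, "ty": 0, "tz": 0, "ax": 0, "ay": 0.1, "az": 0, "jaw": 0}, {"tx": 0, "ty": 0, "tz": 0, "ax": 0, "ay": 0.1, "az": 0, "jaw": 0}, {"tx": 0, "ty": 0, "tz": 0, "ax": 0, "ay": 0, "az": 0, "jaw": 0}]'

```text
time_s: 14.5
position: [502.7, 105.6, 205.1]
tcp_rot: [0.038, 0.879, 0.057, -0.471]
contact_force: [0.2, -1.4, -0.9]
grip_width: 51.7
```

Run:
```python
from h import *
R=tool(.145,0.87,-1); plan([500,113,180],R)
cal=bot.get_calibration("wrist"); im,d,W=wrist()
# lid plane: points in tool frame
s=bot.get_obs(); R0=R_of(s["tcp_rot"]); Q=(W-np.array(s["position"]))@R0
print("tool x",R0[:,0].round(3))
for (u0,u1,v0,v1) in [(280,370,255,330),(300,345,200,240)]:
    q=Q[v0:v1,u0:u1].reshape(-1,3); c=np.median(q,0); q=q[np.linalg.norm(q-c,axis=1)<40]
    n=np.linalg.svd(q-q.mean(0),full_matrices=False)[2][2]; n*=np.sign(-n[0]); print("pt(tool)",c.round(1),"normal world",(R0@n).round(3))
```

```text
t 14.5 pos [502.7 105.6 205.1] q [-0.06 -0.03 -0.38  2.39  0.66  0.28 -2.47] w 51.7 F [ 0.2 -1.4 -0.9]
 turn [ 0.003  0.285 -0.015] shift before turn(cm) [ 1.99 -0.81  1.53] after turn [ 1.5  -0.78  2.03]
tool x [ 0.548  0.065 -0.834]
pt(tool) [-6.  -0.6 -6.8] normal world [0.244 0.027 0.969]
pt(tool) [ 18.2  -1.5 -29.2] normal world [0.288 0.034 0.957]
```

Run:
```python
from h import *
R=tool(.145,0.585,-1); plan([512.7,113.5,70],R)
```

```text
t 14.55 pos [503.5 105.2 205.4] q [-0.06 -0.03 -0.38  2.39  0.65  0.28 -2.46] w 52.1 F [ 0.9  0.4 -1.1]
 turn [-0.001  0.001 -0.015] shift before turn(cm) [11.85 -0.86  6.61] after turn [11.86 -0.69  6.62]
```

Request:
move_arm --increments '[{"tx": 1, "ty": -0.1, "tz": 0.6, "ax": 0, "ay": 0, "az": 0, "jaw": 0}, {"tx": 2, "ty": -0.2, "tz": 1.1, "ax": 0, "ay": 0, "az": 0, "jaw": 0}, {"tx": 2, "ty": -0.2, "tz": 1.1, "ax": 0, "ay": 0, "az": 0, "jaw": 0}, {"tx": 2, "ty": -0.2, "tz": 1.1, "ax": 0, "ay": 0, "az": 0, "jaw": 0}, {"tx": 2, "ty": -0.1, "tz": 1.1, "ax": 0, "ay": 0, "az": -0.015, "jaw": 0}, {"tx": 2, "ty": 0, "tz": 1.1, "ax": 0, "ay": 0, "az": 0, "jaw": 0}, {"tx": 0.8, "ty": 0, "tz": 0.5, "ax": 0, "ay": 0, "az": 0, "jaw": 0}, {"tx": 0, "ty": 0, "tz": 0, "ax": 0, "ay": 0.08, "az": 0, "jaw": 0}, {"tx": 0, "ty": 0, "tz": 0, "ax": 0, "ay": 0.08, "az": 0, "jaw": 0}, {"tx": 0, "ty": 0, "tz": 0, "ax": 0, "ay": 0, "az": 0, "jaw": 0}]'

```text
time_s: 15.38
position: [517.4, 100.5, 174.7]
tcp_rot: [0.036, 0.882, 0.066, -0.465]
contact_force: [0.7, 0.9, 0.1]
grip_width: 52.2
```

Run:
```python
from h import *
R0=R_of(bot.get_obs()["tcp_rot"]); print(R0.round(3)); t=np.arcsin(np.hypot(*R0[:2,0])); print("tilt",t)
plan([512.7,113.5,45],tool(.145,t,-1)); plan([512.7,113.5,45],tool(.145,.87,-1))
```

```text
[[ 0.558  0.15  -0.816]
 [ 0.083 -0.989 -0.125]
 [-0.826  0.002 -0.564]]
tilt 0.5994985765218562
t 15.38 pos [517.4 100.5 174.7] q [-0.85  0.02  0.45  2.45  0.96  0.16 -2.73] w 52.2 F [0.7 0.9 0.1]
 turn [ 0.006 -0.     0.002] shift before turn(cm) [10.55 -1.38  7.54] after turn [10.55 -1.35  7.55]
t 15.38 pos [517.4 100.5 174.7] q [-0.85  0.02  0.45  2.45  0.96  0.16 -2.73] w 52.2 F [0.7 0.9 0.1]
 turn [0.005 0.27  0.002] shift before turn(cm) [10.55 -1.38  7.54] after turn [ 8.15 -1.35 10.09]
```

The forward tilt jams at joint limits this close in (q4, q6 and q7 all at their ends). I'll lay this oyster on free counter farther out, then regrasp it from above.

Request:
move_arm --increments '[{"tx": -1, "ty": 0, "tz": -1, "ax": 0, "ay": -0.1, "az": 0, "jaw": 0}, {"tx": -1, "ty": 0, "tz": -1, "ax": 0, "ay": -0.1, "az": 0, "jaw": 0}, {"tx": 0, "ty": 0, "tz": -2, "ax": 0, "ay": -0.1, "az": 0, "jaw": 0}, {"tx": 0, "ty": 0, "tz": -2, "ax": 0, "ay": -0.1, "az": 0, "jaw": 0}, {"tx": 0, "ty": 1, "tz": -2, "ax": 0, "ay": -0.1, "az": 0, "jaw": 0}, {"tx": 0, "ty": 2, "tz": -2, "ax": 0, "ay": -0.1, "az": 0, "jaw": 0}, {"tx": 0, "ty": 2, "tz": -2, "ax": 0.1, "ay": 0, "az": 0, "jaw": 0}, {"tx": 0, "ty": 2, "tz": -2, "ax": 0.05, "ay": 0, "az": 0, "jaw": 0}, {"tx": 0, "ty": 2, "tz": -2, "ax": 0, "ay": 0, "az": 0, "jaw": 0}, {"tx": 0, "ty": 0, "tz": 0, "ax": 0, "ay": 0, "az": 0, "jaw": 0}]'

```text
time_s: 16.22
position: [645.8, 0.9, 227.8]
tcp_rot: [-0.007, 0.794, -0.017, -0.607]
contact_force: [-1.3, -0.2, -1.0]
grip_width: 52.0
```

Run:
```python
from h import *
plan([652,10,150],tool(0,0,-1)); plan([652,10,150],tool(0,.87,-1))
```

```text
t 16.22 pos [645.8   0.9 227.8] q [-0.52  0.27  0.47  1.91 -0.12  0.73 -1.61] w 52.0 F [-1.3 -0.2 -1. ]
 turn [-0.034 -0.265 -0.014] shift before turn(cm) [ 7.65 -1.    1.47] after turn [ 7.78 -0.91 -0.62]
t 16.22 pos [645.8   0.9 227.8] q [-0.52  0.27  0.47  1.91 -0.12  0.73 -1.61] w 52.0 F [-1.3 -0.2 -1. ]
 turn [-0.026  0.605 -0.027] shift before turn(cm) [ 7.65 -1.    1.47] after turn [ 5.49 -0.91  5.55]
```

Request:
move_arm --increments '[{"tx": 0, "ty": -0.5, "tz": -1.5, "ax": -0.03, "ay": 0, "az": -0.02, "jaw": 0}, {"tx": 0, "ty": -1, "tz": -1.5, "ax": 0, "ay": 0.1, "az": 0, "jaw": 0}, {"tx": 1, "ty": 0, "tz": 0, "ax": 0, "ay": 0.1, "az": 0, "jaw": 0}, {"tx": 1, "ty": 0, "tz": 0, "ax": 0, "ay": 0.1, "az": 0, "jaw": 0}, {"tx": 1, "ty": 0, "tz": 0.5, "ax": 0, "ay": 0.1, "az": 0, "jaw": 0}, {"tx": 0, "ty": 0, "tz": 1, "ax": 0, "ay": 0.1, "az": 0, "jaw": 0}, {"tx": 0, "ty": 0, "tz": 1, "ax": 0, "ay": 0.1, "az": 0, "jaw": 0}, {"tx": 0, "ty": 0, "tz": 1, "ax": 0, "ay": 0, "az": 0, "jaw": 0}, {"tx": 0, "ty": 0, "tz": 0, "ax": 0, "ay": 0, "az": 0, "jaw": 0}]'

```text
time_s: 16.97
position: [664.3, -0.6, 198.0]
tcp_rot: [0.01, 0.886, -0.024, -0.464]
contact_force: [0.4, 0.3, -1.1]
grip_width: 51.9
```

Run:
```python
from h import *
R0=R_of(bot.get_obs()["tcp_rot"]); print(R0.round(3))
plan([680,15,70],tool(0,.87,-1)); plan([680,15,70],R0)
```

```text
[[ 0.569 -0.033 -0.822]
 [-0.051 -0.999  0.005]
 [-0.821  0.039 -0.57 ]]
t 16.97 pos [ 6.643e+02 -6.000e-01  1.980e+02] q [-0.39  0.22  0.25  2.15  0.46  0.21 -2.18] w 51.9 F [ 0.4  0.3 -1.1]
 turn [ 0.002  0.264 -0.051] shift before turn(cm) [11.32 -2.11  6.01] after turn [ 9.45 -1.56  8.77]
t 16.97 pos [ 6.643e+02 -6.000e-01  1.980e+02] q [-0.39  0.22  0.25  2.15  0.46  0.21 -2.18] w 51.9 F [ 0.4  0.3 -1.1]
 turn [0. 0. 0.] shift before turn(cm) [11.32 -2.11  6.01] after turn [11.32 -2.11  6.01]
```

Run:
```python
from h import *
R0=R_of(bot.get_obs()["tcp_rot"]); plan([760,50,120],R0)
z=np.load("top0.npz"); T=px2w("top",z["d"])
for nm,b in dict(bowl=(680,860,120,260,20,60),lemon=(690,800,-120,-20,15,80),any=(640,860,-40,125,8,90)).items():
    p=T[box(T,*b)]; print(nm,len(p),len(p) and (p.min(0).round(),p.max(0).round()))
```

```text
t 16.97 pos [ 6.643e+02 -6.000e-01  1.980e+02] q [-0.39  0.22  0.25  2.15  0.46  0.21 -2.18] w 51.9 F [ 0.4  0.3 -1.1]
 turn [0. 0. 0.] shift before turn(cm) [11.59 -5.67 -3.4 ] after turn [11.59 -5.67 -3.4 ]
bowl 727 (array([720., 136.,  20.]), array([818., 234.,  49.]))
lemon 446 (array([724., -92.,  19.]), array([774., -38.,  64.]))
any 8 (array([744., -39.,  25.]), array([760., -38.,  32.]))
```

Request:
move_arm --increments '[{"tx": 0.5, "ty": -0.8, "tz": -1.5, "ax": 0, "ay": 0, "az": 0, "jaw": 0}, {"tx": 1, "ty": -1, "tz": -1.9, "ax": 0, "ay": 0, "az": 0, "jaw": 0}, {"tx": 1.5, "ty": -1, "tz": 0, "ax": 0, "ay": 0, "az": 0, "jaw": 0}, {"tx": 1.7, "ty": -1, "tz": 0, "ax": 0, "ay": 0, "az": 0, "jaw": 0}, {"tx": 1.7, "ty": -1, "tz": 0, "ax": 0, "ay": 0, "az": 0, "jaw": 0}, {"tx": 1.7, "ty": -0.9, "tz": 0, "ax": 0, "ay": 0, "az": -0.05, "jaw": 0}, {"tx": 1.7, "ty": 0, "tz": 0, "ax": 0, "ay": 0.07, "az": 0, "jaw": 0}, {"tx": 1.7, "ty": 0, "tz": 0, "ax": 0, "ay": 0.07, "az": 0, "jaw": 0}, {"tx": 0, "ty": 0, "tz": 0, "ax": 0, "ay": 0.07, "az": 0, "jaw": 0}, {"tx": 0, "ty": 0, "tz": 0, "ax": 0, "ay": 0.07, "az": 0, "jaw": 0}, {"tx": 0, "ty": 0, "tz": 0, "ax": 0, "ay": 0, "az": 0, "jaw": 0}]'

```text
time_s: 17.88
position: [771.6, 46.7, 195.3]
tcp_rot: [0.009, 0.909, -0.011, -0.417]
contact_force: [0.8, 0.1, -0.1]
grip_width: 52.2
```

Run:
```python
from h import *
R0=R_of(bot.get_obs()["tcp_rot"]); print(R0.round(3))
plan([760,50,30],tool(0,.87,-1)); plan([760,50,30],R0)
```

```text
[[ 0.652 -0.013 -0.758]
 [-0.028 -1.    -0.008]
 [-0.758  0.027 -0.652]]
t 17.88 pos [771.6  46.7 195.3] q [-0.3   0.37  0.1   1.99  0.99  0.16 -2.73] w 52.2 F [ 0.8  0.1 -0.1]
 turn [ 0.01   0.16  -0.028] shift before turn(cm) [11.76 -0.76 11.66] after turn [ 9.77 -0.33 13.38]
t 17.88 pos [771.6  46.7 195.3] q [-0.3   0.37  0.1   1.99  0.99  0.16 -2.73] w 52.2 F [ 0.8  0.1 -0.1]
 turn [0. 0. 0.] shift before turn(cm) [11.76 -0.76 11.66] after turn [11.76 -0.76 11.66]
```

Request:
move_arm --increments '[{"tx": 0, "ty": 0, "tz": 0, "ax": 0, "ay": -0.08, "az": -0.03, "jaw": 0}, {"tx": 0, "ty": 0, "tz": 0, "ax": 0, "ay": -0.08, "az": 0, "jaw": 0}, {"tx": 1.7, "ty": 0, "tz": 1, "ax": 0, "ay": 0, "az": 0, "jaw": 0}, {"tx": 1.7, "ty": 0, "tz": 1, "ax": 0, "ay": 0, "az": 0, "jaw": 0}, {"tx": 1.7, "ty": 0, "tz": 1, "ax": 0, "ay": 0, "az": 0, "jaw": 0}, {"tx": 1.7, "ty": 0, "tz": 1, "ax": 0, "ay": 0, "az": 0, "jaw": 0}, {"tx": 1.7, "ty": 0, "tz": 1, "ax": 0, "ay": 0, "az": 0, "jaw": 0}, {"tx": 0, "ty": 0, "tz": 0, "ax": 0, "ay": 0, "az": 0, "jaw": 0}]'

```text
time_s: 18.55
position: [785.7, 40.5, 96.8]
tcp_rot: [0.011, 0.885, -0.012, -0.465]
contact_force: [-1.7, 0.3, -0.9]
grip_width: 51.9
```

Run:
```python
from h import *
R0=R_of(bot.get_obs()["tcp_rot"]); print(R0.round(3))
plan([760,50,30],tool(0,.55,-1))
```

```text
[[ 0.567 -0.011 -0.824]
 [-0.032 -0.999 -0.008]
 [-0.823  0.031 -0.567]]
t 18.55 pos [785.7  40.5  96.8] q [-0.2   0.54  0.01  1.93  1.01  0.16 -2.73] w 51.9 F [-1.7  0.3 -0.9]
 turn [ 0.007 -0.053 -0.032] shift before turn(cm) [ 4.02 -1.13  5.9 ] after turn [ 4.36 -0.95  5.68]
```

Request:
move_arm --increments '[{"tx": 0, "ty": -0.4, "tz": 0, "ax": 0, "ay": -0.06, "az": -0.03, "jaw": 0}, {"tx": 1.3, "ty": -0.4, "tz": 0.8, "ax": 0, "ay": -0.05, "az": 0, "jaw": 0}, {"tx": 1.3, "ty": 0, "tz": 0.8, "ax": 0, "ay": 0, "az": 0, "jaw": 0}, {"tx": 1.3, "ty": 0, "tz": 0.8, "ax": 0, "ay": 0, "az": 0, "jaw": 0}, {"tx": 0.9, "ty": 0, "tz": 0.6, "ax": 0, "ay": 0, "az": 0, "jaw": 0}, {"tx": 0, "ty": 0, "tz": 0, "ax": 0, "ay": 0, "az": 0, "jaw": 0}]'

```text
time_s: 19.05
position: [784.6, 44.2, 39.2]
tcp_rot: [0.008, 0.866, -0.007, -0.5]
contact_force: [-0.9, -0.5, -1.2]
grip_width: 51.7
```

Request:
move_arm --increments '[{"tx": 0.26, "ty": 0, "tz": 0.15, "ax": 0, "ay": 0, "az": 0, "jaw": 0}, {"tx": 0.26, "ty": 0, "tz": 0.15, "ax": 0, "ay": 0, "az": 0, "jaw": 0}, {"tx": 0.17, "ty": 0, "tz": 0.1, "ax": 0, "ay": 0, "az": 0, "jaw": 0}, {"tx": 0, "ty": 0, "tz": 0, "ax": 0, "ay": 0, "az": 0, "jaw": 0}]' --force 30

```text
time_s: 19.38
position: [785.7, 44.2, 33.0]
tcp_rot: [0.009, 0.867, -0.007, -0.499]
contact_force: [0.4, 0.4, 0.0]
grip_width: 52.0
```

Request:
move_arm --increments '[{"tx": 0.26, "ty": 0, "tz": 0.15, "ax": 0, "ay": 0, "az": 0, "jaw": 0}, {"tx": 0.17, "ty": 0, "tz": 0.1, "ax": 0, "ay": 0, "az": 0, "jaw": 0}, {"tx": 0.17, "ty": 0, "tz": 0.1, "ax": 0, "ay": 0, "az": 0, "jaw": 0}, {"tx": 0, "ty": 0, "tz": 0, "ax": 0, "ay": 0, "az": 0, "jaw": 0}]' --force 25

```text
time_s: 19.72
position: [785.6, 43.9, 25.6]
tcp_rot: [0.009, 0.867, -0.007, -0.499]
contact_force: [-0.9, -0.8, 5.4]
grip_width: 52.3
```

Request:
move_arm --increments '[{"tx": 0.17, "ty": 0, "tz": 0.1, "ax": 0, "ay": 0, "az": 0, "jaw": 0}, {"tx": 0.17, "ty": 0, "tz": 0.1, "ax": 0, "ay": 0, "az": 0, "jaw": 0}, {"tx": 0.1, "ty": 0, "tz": 0.05, "ax": 0, "ay": 0, "az": 0, "jaw": 0}, {"tx": 0, "ty": 0, "tz": 0, "ax": 0, "ay": 0, "az": 0, "jaw": 0.1}, {"tx": 0, "ty": 0, "tz": 0, "ax": 0, "ay": 0, "az": 0, "jaw": 0.4}, {"tx": 0, "ty": 0, "tz": 0, "ax": 0, "ay": 0, "az": 0, "jaw": 0.6}, {"tx": 0, "ty": 0, "tz": 0, "ax": 0, "ay": 0, "az": 0, "jaw": 0.8}, {"tx": -1.7, "ty": 0, "tz": -1, "ax": 0, "ay": 0, "az": 0, "jaw": 0.8}, {"tx": -2.5, "ty": 0, "tz": -1.5, "ax": 0, "ay": 0, "az": 0, "jaw": 1}, {"tx": -2.5, "ty": 0, "tz": -1.5, "ax": 0, "ay": -0.1, "az": 0, "jaw": 1}, {"tx": -2.5, "ty": 0, "tz": -1.5, "ax": 0, "ay": -0.1, "az": 0, "jaw": 1}, {"tx": -1.5, "ty": 0, "tz": 0.6, "ax": 0, "ay": -0.1, "az": 0, "jaw": 1}]'

```text
time_s: 20.72
position: [781.7, 44.4, 127.1]
tcp_rot: [0.009, 0.799, -0.012, -0.602]
contact_force: [0.5, -1.5, -0.3]
grip_width: 85.2
```

Request:
move_arm --increments '[{"tx": 0, "ty": 0, "tz": 1.5, "ax": 0, "ay": -0.1, "az": 0, "jaw": 1}, {"tx": 0, "ty": 0, "tz": 1.5, "ax": 0, "ay": -0.12, "az": 0, "jaw": 1}, {"tx": 0, "ty": 0, "tz": 0, "ax": 0, "ay": 0, "az": 0, "jaw": 1}]'

```text
time_s: 20.97
position: [751.5, 42.8, 116.0]
tcp_rot: [0.008, 0.726, -0.016, -0.688]
contact_force: [0.3, -0.3, -1.6]
grip_width: 85.2
```

Run:
```python
from h import *
im,d,W=wrist("w7")
m=box(W,690,880,-25,115,8,60); p=W[m]; print(m.sum(), m.any() and (cv2.minAreaRect(p[:,:2].astype(np.float32)),np.percentile(p[:,2],[5,50,95])))
plan([785,44,60],tool(0,0,-1))
```

```text
16749 (((815.6253051757812, 44.991851806640625), (139.97386169433594, 128.7395782470703), 89.99879455566406), array([17.62723413, 24.72837786, 54.30643938]))
t 21.02 pos [752.6  43.4 115.4] q [ 0.21  0.69 -0.57  1.52  0.47  1.01 -2.07] w 85.6 F [ 0.7 -0.6  0. ]
 turn [-0.011 -0.061 -0.033] shift before turn(cm) [ 5.73 -0.28 -2.89] after turn [ 5.54 -0.06 -3.24]
```

View pics/w7.png

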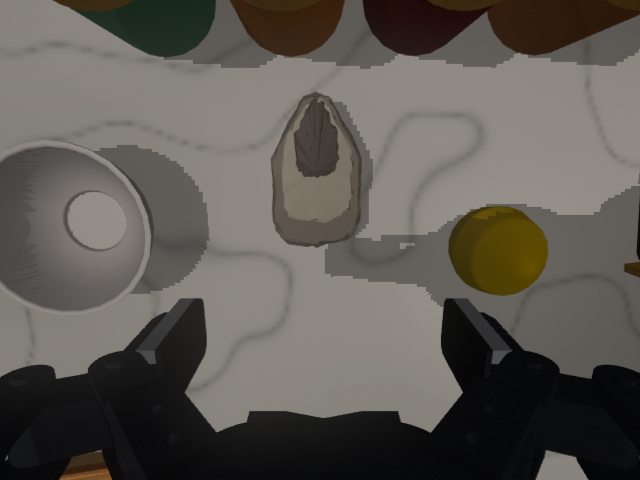

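The oyster now lies flat on the counter, lid up, with its beak at pixel (316, 95). The lemon and bowl are untouched. Next I'll measure it exactly.

Run:
```python
from h import *
im,d,W=wrist()
m=box(W,690,880,-25,115,8,35).astype(np.uint8)
n,l,st,ce=cv2.connectedComponentsWithStats(m); i=l[180,316]; p=W[l==i]; p=p
(c,wh,a)=cv2.minAreaRect(p[:,:2].astype(np.float32)); print(c,wh,a,np.percentile(p[:,2],[5,95]))
q=p[:,:2]-p[:,:2].mean(0); v=np.linalg.svd(q,full_matrices=False)[2][0]; v*=np.sign(v[0]); y=np.arctan2(v[1],v[0]); print("yaw",y)
X=np.array([np.cos(y),np.sin(y)]); plan([*(np.array(c)-10*X),9],tool(y,0,-1))
```

```text
(797.9816284179688, 43.71529006958008) (55.13777160644531, 93.7085952758789) 89.54969787597656 [21.03910266 26.64519061]
yaw -0.028402855372205195
t 21.07 pos [752.6  43.8 115.4] q [ 0.21  0.69 -0.56  1.52  0.47  1.01 -2.07] w 85.2 F [-0.3 -0.5  0.2]
 turn [ 0.018 -0.064 -0.032] shift before turn(cm) [10.83 -0.41 -2.85] after turn [10.64 -0.12 -3.54]
```

Request:
move_arm --increments '[{"tx": 0, "ty": 0, "tz": 0, "ax": 0.018, "ay": -0.064, "az": -0.03, "jaw": 1}, {"tx": 0, "ty": -0.1, "tz": -2, "ax": 0, "ay": 0, "az": 0, "jaw": 0.9}, {"tx": 1, "ty": 0, "tz": -1.5, "ax": 0, "ay": 0, "az": 0, "jaw": 0.8}, {"tx": 2.5, "ty": 0, "tz": 0, "ax": 0, "ay": 0, "az": 0, "jaw": 0.8}, {"tx": 2.5, "ty": 0, "tz": 0, "ax": 0, "ay": 0, "az": 0, "jaw": 0.8}, {"tx": 2.5, "ty": 0, "tz": 0, "ax": 0, "ay": 0, "az": 0, "jaw": 0.8}, {"tx": 1.4, "ty": 0, "tz": 0, "ax": 0, "ay": 0, "az": 0, "jaw": 0.8}, {"tx": 0.7, "ty": 0, "tz": 0, "ax": 0, "ay": 0, "az": 0, "jaw": 0.8}, {"tx": 0, "ty": 0, "tz": 0, "ax": 0, "ay": 0, "az": 0, "jaw": 0.8}]'

```text
time_s: 21.82
position: [785.9, 43.9, 9.0]
tcp_rot: [0.008, -0.706, 0.011, 0.708]
contact_force: [-0.8, -0.3, 1.0]
grip_width: 77.1
```

Request:
move_arm --increments '[{"tx": 0, "ty": 0, "tz": 0, "ax": 0, "ay": 0, "az": 0, "jaw": 0.2}, {"tx": 0, "ty": 0, "tz": 0, "ax": 0, "ay": 0, "az": 0, "jaw": 0}, {"tx": 0, "ty": 0, "tz": 0, "ax": 0, "ay": 0, "az": 0, "jaw": 0}, {"tx": 0, "ty": 0, "tz": 0, "ax": 0, "ay": 0, "az": 0, "jaw": 0}, {"tx": 0, "ty": 0, "tz": 0, "ax": 0, "ay": 0, "az": 0, "jaw": 0}, {"tx": 0, "ty": 0, "tz": 0, "ax": 0, "ay": 0, "az": 0, "jaw": 0}]' --force 40

```text
time_s: 22.32
position: [787.8, 44.0, 12.5]
tcp_rot: [-0.009, 0.707, -0.01, -0.707]
contact_force: [-0.9, -0.4, 8.5]
grip_width: 52.5
```

Request:
move_arm --increments '[{"tx": -1, "ty": 0, "tz": 0, "ax": 0, "ay": 0, "az": 0, "jaw": 0}, {"tx": -2, "ty": 0, "tz": 0, "ax": 0, "ay": 0, "az": 0, "jaw": 0}, {"tx": -3, "ty": 0, "tz": 0, "ax": 0, "ay": 0, "az": 0, "jaw": 0}, {"tx": -3, "ty": 0, "tz": 0, "ax": 0, "ay": 0, "az": 0, "jaw": 0}, {"tx": -2, "ty": 0, "tz": 0, "ax": 0, "ay": 0, "az": 0, "jaw": 0}, {"tx": 0, "ty": 0, "tz": 0, "ax": -0.09, "ay": 0, "az": 0, "jaw": 0}, {"tx": 0, "ty": 0, "tz": 0, "ax": -0.08, "ay": 0, "az": 0, "jaw": 0}, {"tx": 0, "ty": 0, "tz": 0, "ax": 0, "ay": 0, "az": 0, "jaw": 0}]'

```text
time_s: 22.98
position: [787.2, 43.7, 122.0]
tcp_rot: [-0.053, -0.705, -0.051, 0.706]
contact_force: [-0.9, 0.3, -1.3]
grip_width: 52.9
```

Run:
```python
from h import *
X=np.array([np.cos(.145),np.sin(.145)])
plan([*(np.array([530.4,116.])-10*X),75],tool(.145,0,-1))
```

```text
t 22.98 pos [787.2  43.7 122. ] q [ 0.22  0.77 -0.61  1.36  0.45  1.15 -1.86] w 52.9 F [-0.9  0.3 -1.3]
 turn [ 0.001  0.001 -0.002] shift before turn(cm) [  4.71 -10.91  25.35] after turn [  4.7  -10.87  25.37]
```

Request:
move_arm --increments '[{"tx": 0, "ty": -0.7, "tz": 1.4, "ax": 0, "ay": 0, "az": 0, "jaw": 0}, {"tx": 0, "ty": -1.2, "tz": 3, "ax": 0, "ay": 0, "az": 0, "jaw": 0}, {"tx": 0, "ty": -1.5, "tz": 3, "ax": 0, "ay": 0, "az": 0, "jaw": 0}, {"tx": 0, "ty": -1.5, "tz": 3, "ax": 0, "ay": 0, "az": 0, "jaw": 0}, {"tx": 0, "ty": -1.5, "tz": 3, "ax": 0, "ay": 0, "az": 0, "jaw": 0}, {"tx": 0, "ty": -1.5, "tz": 3, "ax": 0, "ay": 0, "az": 0, "jaw": 0}, {"tx": 0, "ty": -1.5, "tz": 3, "ax": 0, "ay": 0, "az": 0, "jaw": 0}, {"tx": 0, "ty": -1.5, "tz": 3, "ax": 0, "ay": 0, "az": 0, "jaw": 0}, {"tx": 1.5, "ty": 0, "tz": 2, "ax": 0, "ay": 0, "az": 0, "jaw": 0}, {"tx": 2, "ty": 0, "tz": 1, "ax": 0, "ay": 0, "az": 0, "jaw": 0}, {"tx": 1, "ty": 0, "tz": 0, "ax": 0, "ay": 0, "az": 0, "jaw": 0}, {"tx": 0, "ty": 0, "tz": 0, "ax": 0, "ay": 0, "az": 0, "jaw": 0}]'

```text
time_s: 23.98
position: [519.2, 115.1, 74.6]
tcp_rot: [-0.051, -0.704, -0.049, 0.707]
contact_force: [-1.3, -1.6, -0.3]
grip_width: 52.7
```

Run:
```python
from h import *
X=np.array([np.cos(.145),np.sin(.145)])
plan([*(np.array([530.4,116.])-10*X),25],tool(.145,0,-1))
```

```text
t 23.98 pos [519.2 115.1  74.6] q [ 0.21  0.48 -0.68  2.02  0.43  0.79 -2.15] w 52.7 F [-1.3 -1.6 -0.3]
 turn [-0.005  0.005 -0.003] shift before turn(cm) [ 4.96  0.06 -0.15] after turn [ 4.96  0.07 -0.13]
```

Request:
move_arm --increments '[{"tx": 1.5, "ty": 0.1, "tz": -0.1, "ax": 0, "ay": 0, "az": 0, "jaw": 0}, {"tx": 1.5, "ty": 0, "tz": 0, "ax": 0, "ay": 0, "az": 0, "jaw": 0}, {"tx": 1, "ty": 0, "tz": 0, "ax": 0, "ay": 0, "az": 0, "jaw": 0}, {"tx": 0.6, "ty": 0, "tz": 0, "ax": 0, "ay": 0, "az": 0, "jaw": 0}, {"tx": 0.3, "ty": 0, "tz": 0, "ax": 0, "ay": 0, "az": 0, "jaw": 0}, {"tx": 0, "ty": 0, "tz": 0, "ax": 0, "ay": 0, "az": 0, "jaw": 0}]'

```text
time_s: 24.48
position: [521.1, 114.8, 26.7]
tcp_rot: [-0.051, -0.704, -0.049, 0.706]
contact_force: [0.2, -0.3, -1.3]
grip_width: 52.7
```

Request:
move_arm --increments '[{"tx": 0.2, "ty": 0, "tz": 0, "ax": 0, "ay": 0, "az": 0, "jaw": 0}, {"tx": 0.2, "ty": 0, "tz": 0, "ax": 0, "ay": 0, "az": 0, "jaw": 0}, {"tx": 0, "ty": 0, "tz": 0, "ax": 0, "ay": 0, "az": 0, "jaw": 0}]'

```text
time_s: 24.73
position: [521.3, 114.8, 23.4]
tcp_rot: [-0.051, -0.705, -0.049, 0.706]
contact_force: [1.1, 0.3, 1.2]
grip_width: 52.7
```

Light contact, at about the height I expected. Releasing and backing off.

Request:
move_arm --increments '[{"tx": 0.05, "ty": 0, "tz": 0, "ax": 0, "ay": 0, "az": 0, "jaw": 0}, {"tx": 0, "ty": 0, "tz": 0, "ax": 0, "ay": 0, "az": 0, "jaw": 0.3}, {"tx": 0, "ty": 0, "tz": 0, "ax": 0, "ay": 0, "az": 0, "jaw": 0.42}, {"tx": 0, "ty": 0, "tz": 0, "ax": 0, "ay": 0, "az": 0, "jaw": 0.42}, {"tx": -0.5, "ty": 0, "tz": 0, "ax": 0, "ay": 0, "az": 0, "jaw": 0.42}, {"tx": -2, "ty": 0, "tz": 0, "ax": 0, "ay": 0, "az": 0, "jaw": 0.42}, {"tx": -3, "ty": 0, "tz": 0, "ax": 0, "ay": 0, "az": 0, "jaw": 0.6}, {"tx": -4, "ty": 0, "tz": 0, "ax": 0, "ay": 0, "az": 0, "jaw": 0.8}, {"tx": -4, "ty": 0, "tz": 0, "ax": 0, "ay": 0, "az": 0, "jaw": 1}, {"tx": -4, "ty": 0, "tz": 0, "ax": 0, "ay": 0, "az": 0, "jaw": 1}, {"tx": 0, "ty": 3, "tz": 0, "ax": 0, "ay": 0, "az": 0, "jaw": 1}, {"tx": 0, "ty": 4, "tz": 0, "ax": 0, "ay": 0, "az": 0, "jaw": 1}]'

```text
time_s: 25.73
position: [532.2, 48.4, 200.8]
tcp_rot: [0.053, 0.706, 0.052, -0.704]
contact_force: [0.4, -1.4, -1.8]
grip_width: 85.4
```

Request:
move_arm --increments '[{"tx": -2, "ty": 4, "tz": 0, "ax": 0, "ay": 0, "az": 0, "jaw": 1}, {"tx": -2, "ty": 4, "tz": 0, "ax": 0, "ay": 0, "az": 0, "jaw": 1}, {"tx": 0, "ty": 4, "tz": 0, "ax": 0, "ay": 0, "az": 0, "jaw": 1}, {"tx": 0, "ty": 4, "tz": 0, "ax": 0, "ay": 0, "az": 0, "jaw": 1}, {"tx": 0, "ty": 4, "tz": 0, "ax": 0, "ay": 0, "az": 0, "jaw": 1}, {"tx": 0, "ty": 4, "tz": 0, "ax": 0, "ay": 0, "az": 0, "jaw": 1}, {"tx": 0, "ty": 4, "tz": 0, "ax": 0, "ay": 0, "az": 0, "jaw": 1}, {"tx": 0, "ty": 4, "tz": 0, "ax": 0, "ay": 0, "az": 0, "jaw": 1}, {"tx": 0, "ty": 4, "tz": 0, "ax": 0, "ay": 0, "az": 0, "jaw": 1}, {"tx": 0, "ty": 0, "tz": 0, "ax": 0, "ay": 0, "az": 0, "jaw": 1}]'

```text
time_s: 26.57
position: [580.3, -314.1, 234.9]
tcp_rot: [-0.049, -0.704, -0.046, 0.707]
contact_force: [-1.8, -0.2, -0.5]
grip_width: 85.4
```

Run:
```python
from h import *
im,d=bot.grab_frame("top"); W=px2w("top",d); z=np.load("top0.npz"); T=px2w("top",z["d"])
cv2.imwrite("pics/end.png",cv2.resize(im[130:350,150:440],(790,600),interpolation=cv2.INTER_CUBIC))
c0=np.array([516.5,211.]);X=np.array([np.cos(.145),np.sin(.145)]);Y=np.array([-X[1],X[0]])
def tr(A):
    q=A[...,:2]-c0; return np.stack([q@X,q@Y,A[...,2]],-1)
for nm,A in (("now",W),("start",T)):
    B=tr(A)
    for k in (-96,0,96):
        m=(abs(B[...,1]-k)<40)&(abs(B[...,0])<64)&(B[...,2]>17)&(B[...,2]<60); p=B[m]
        if m.sum()>100:
            r=cv2.minAreaRect(p[:,:2].astype(np.float32)); q=p[:,:2]-p[:,:2].mean(0); v=np.linalg.svd(q,full_matrices=False)[2][0]
            print(nm,k,np.round(r[0],1),np.round(r[1],1),"yaw",round(float(np.arctan(v[1]/v[0])),3),"z95",np.percentile(p[:,2],95).round(1))
    for n2,b in dict(bowl=(680,860,120,260,30,60),lemon=(690,800,-120,-20,30,80),knife=(650,860,-230,-150,6,40)).items():
        print(nm,n2,np.median(A[box(A,*b)],0).round(1))
plan([0,0,0],np.eye(3))
```

```text
now -96 [  1.  -95.5] [91.5 55.1] yaw -0.024 z95 37.3
now 0 [ 0.1 -3. ] [92.6 54.6] yaw 0.072 z95 37.9
now 96 [ 1.  96.5] [89.9 55.5] yaw -0.011 z95 38.2
now bowl [786.  194.6  41.1]
now lemon [744.2 -64.6  47.4]
now knife [ 746.5 -188.3   17. ]
start 0 [ 0.  -3.4] [92.1 54. ] yaw 0.071 z95 37.8
start bowl [785.9 195.8  41.3]
start lemon [746.2 -62.7  47. ]
start knife [ 746.3 -188.4   17.1]
t 26.62 pos [ 580.7 -309.8  234.9] q [ 0.82  0.46 -0.59  1.61  0.27  1.16 -1.27] w 85.7 F [ 0.1  1.5 -0.1]
 turn [-2.146 -0.144  2.153] shift before turn(cm) [ 23.59 -38.64  53.23] after turn [-58.07  30.98 -23.49]
```

View pics/end.png

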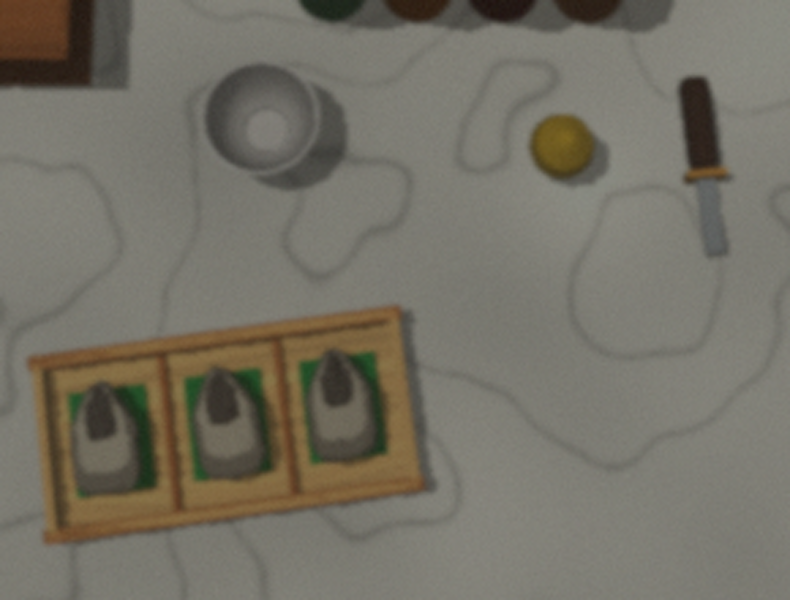

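All three oysters lie lid up with their beaks the same way, at pixels (100, 385), (220, 370) and (333, 352). The arm is clear of everything, so I'm handing in.

```bash
python3 -c "
from rig import bot
print(bot.finish_job())"
```

```text
the job is handed in; nothing more can be done
None
```

Both oysters are in the tray, one on each free pad, cup down and lid up, with their beaks pointing the same way as the sample. I handed the job in at about 26.6 s; no verdict is reported.

- **Lying oyster:** I picked it up from above and set it on the pad farthest from the rack.
- **Standing oyster:** I gripped it with the tool tilted and tried to lay it straight in the tray, but the arm ran into joint limits there. I laid it on bare counter between the lemon and the bowl instead, regripped it from above and set it on the pad nearest the rack.

**Last check (top camera):**
- **Placed oysters:** each sits within about 1–2 mm of its pad centre and within 0.03 rad of tray x. Lid heights are 37–38 mm, matching the sample, so both lie flat.
- **Left alone:** the sample, bowl, lemon and knife read within about 3 mm of where they started, which is within measurement noise.
- **Failures or disagreements:** no final check failed or disagreed. Two early move calls were refused for incomplete rows and moved nothing.

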